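# Lock up a line of wood type in the clamshell jig

### The arm

A 6-joint arm with a two-finger parallel gripper is mounted at the origin on the work surface. World frame = base frame: x ahead of the robot, y to its left, z up, the work surface at z = 0. Lengths are in mm, angles in rad, forces in N, time in s.
With the tool pointing down it reaches from about 350 to 875 mm from the base axis. Payload 4.2 kg.
Tool frame: the origin (TCP) lies on the centre line of the jaws, within the pads' length; the fingertips stand 22 mm ahead of it and the grasp point (between the pads) lies 3 mm ahead of it (arm.nose_length is the distance from the TCP to the fingertips, in mm); z points along the fingers, x is the direction in which the jaws open and shut, and the axes are right-handed (so a half turn about z gives the same grasp; the last joint's range is limited). The gripper opens to 85 mm and grips with 20 to 120 N. Pads are 22 mm wide; open, the fingers measure 114 mm over their backs; the gripper's body (76 mm by 85 mm) begins 54 mm behind the grasp point. The pads swing forward as they close: fully open they stand 13 mm farther back than shut.
Start: joints at [-0.868, 0.385, 0.008, 0, -1.194, -0.259], TCP at [268.371, -564.426, 222.612] pointing down, gripper open.
Joint ranges: [-3.14, 3.14], [-1.21, 2.06], [-1.07, 1.41], [-3.16, 2.05], [-2.99, -0.16], [-3.1, 3.1]. Speed limits (rad/s): [2.79, 2.79, 3.14, 3.14, 3.14, 3.14].

### API

Orientations are given as a unit quaternion [x, y, z, w].
In Python, from bench import telemetry, get_image, workorder, nets, arm gives the robot as it stands.
- The arm moves only by the tool apply_moves, never from a script. Its argument "steps" is a list of rows, each an object with "hand": the opening, from 0 (shut) to 1 (fully open); "xyz": the shift along the tool's x, y, z in cm, a list of three; "delta_rot": the turn, a rotation vector about the tool's x, y, z in rad, a list of three. In form: [{"hand": hand, "xyz": [x, y, z], "delta_rot": [wx, wy, wz]}, ...]. A call has 1 to 12 rows; each row is the pose to reach, as a shift and turn from the pose commanded when the call began, along the tool's axes at that moment; what a row does not reach only later rows make up. A row lasts 1/12 s, in which the tool goes at most 41.7 mm and 7.16 degrees, less where a joint would pass 70% of its speed; a pose out of reach is approached as far as the arm can. A call with a gripper value outside its range is refused whole. The fingers move at their own pace and stop on an object; the grip force is fixed at half the most. Time passes only in rows, so rows that repeat a pose let the fingers close. It gives the time, the measured TCP pose, the force and the opening at its end, in the units of the state.
- telemetry.read_state(): the state, without advancing time (a new reading comes with each control period).
- get_image(name): name is "scene" or "top" or "wrist"; returns a dict with "frame" (384x512x3 uint8, blue, green, red), "fx", "fy", "cx", "cy" (pixels), "origin" and "orientation" of the camera in the world. Camera axes: x right, y down, z forward; pixel columns grow to the right and rows downward; lengths in mm; the calibration is good to about 2 mm. A picture is of the moment at which its call begins. There is no depth.
- workorder.job_done(): hands the job in, once; it reports no verdict.
Trained networks look in a picture, given as the dict that the camera call returned (one of the last four; its "shot" number tells which), for a name from the list of things; names that differ only in an ending like _2 or _b are one class to them, and where a whole thing is asked for, a point or a joint stands for the part that bears it (a point fixed in the world has none). Each returns a list of dicts, best first, with "confidence" (0 to 1); they miss things now and then, are a little off and sometimes report something else, mostly with a low value. They report only what shows in the picture. A call takes as long as a camera call. They do not tell look-alikes from the thing itself.
- nets.recognise(picture, label): "xyz" ([x, y, z] in mm, in world coordinates, good to about 4 mm: the middle of the surface that is visible of it).
- nets.outline_of(picture, label): "pixels" (384x512 bool, what is visible of it).
- nets.pinpoint(picture, label): "xyz" ([x, y, z] in mm, in world coordinates, good to about 4 mm: a listed point, or the origin of a listed thing).
The state is a dict: "clock": time; "joints": joint angles; "joint_vel": joint speeds; "joint_efforts": joint torques, N m; "position": TCP position; "ee_rot": TCP orientation; "contact_force": force on the tool from outside, world axes, zero at the start; "wrist_torque": the same for the moment, N m; "gripper_width": finger opening in mm.
Only numpy, scipy, OpenCV 4.12 (cv2) and the standard library are available. Lean on these libraries where they do the work, as an engineer would, in place of code of your own. Each camera call takes 0.05 s, during which the arm holds its last target.

### The job

Nudge the four wood type blocks along the jig's channel into one tight, straight row against the steel end stop, then swing the cover down over them and push the long brass pin from the stand down through the cover's hole into the hole of the lower half. The cover is sprung, so finish while still holding on: keep pushing down on the pin with the gripper so that its flange presses the cover fully shut, and do not let go. Leave the spare pin and everything else on the table where it is.

Things in the scene. Friction and masses are not known exactly. Their poses are not given: they have to be found in the camera images.
- jig: Lower half of the clamshell jig, fixed: green plate 235 x 250 x 12 mm (x, y, z). Origin: centre of its underside, on the table; z up, x towards the hinge (roughly away from the robot), y along the type channel towards the end stop. Two brass sprung plungers 12 mm wide stand at jig x = -40, y = -70 and +70 mm, tops 43 mm high.
- stop (a point): Channel floor at the face of the steel end stop (20 mm high): jig x = +10, y = +98, z = 12 mm. The channel runs from here along jig -y, centred on jig x = +10 mm, between two rails 39 mm apart and 8 mm high; its -y end is open (plate edge at jig y = -125 mm).
- hole (a point): Mouth of the lower pin hole (jig x = -70, y = 0, z = 33 mm): vertical, 12.5 mm wide, 21 mm deep, 2 mm chamfer, in an aluminium boss 50 x 60 mm (x, y).
- hinge (a point): Middle of the cover's hinge axis, at jig x = +100 mm, y = 0, z = 40 mm; the axis runs along jig y.
- cover (a joint): Opening angle of the cover (upper half), rad: 0 shut and level, 1.57 upright, 1.75 its limit. The stiff hinge holds it when upright; below about 1.2 rad it falls shut. Left alone after closing it rests on the sprung plungers, ajar at 0.06 rad; pressing it fully to 0 takes about 7 N at its pin hole.
- cover_edge (a point): Middle of the cover's free edge, 192.5 mm from the hinge axis, half-way through its thickness. The cover is a grey frame with a clear window, 220 mm wide along jig y, 10 mm thick (5 mm either side of the plane through the hinge axis), about 0.35 kg; shut, its top is at jig z = 45 mm.
- cover_hole (a point): Upper mouth of the pin hole in the cover, 170 mm from the hinge axis, 13 mm wide, 1.5 mm chamfer; above the lower hole (jig y = 0) when shut, and within 1 mm of that when ajar.
- key (a point): Centre of the orange key bar under the cover's window: 30 mm along jig x, 12 mm along jig y, 14 mm deep, above the channel at jig y = -30 to -18 mm when shut. It drops in behind a tight row; if the row is loose it lands on a block and keeps the cover open.
- pin_grip (a point): Grasp point on the axis of the brass pin, 62 mm above its tip. Stem to grip: 16 mm in diameter, from 35 to 78 mm above the tip; below it a flange 24 mm wide (30 to 35 mm above the tip), then the shaft, 10 mm in diameter, 30 mm long. About 80 g. It starts upright in one of the stand's two holes, flange on the stand.
- pin_tip (a point): Lower end of the brass pin's shaft, on its axis. Fully home with the cover shut it is at jig z = 15 mm, the flange flat on the cover.
- stand: Fixed dark wooden pin stand 50 x 130 x 36 mm (its x, y, z), origin at the centre of its underside; two holes at its y = -35 and +35 mm hold the brass pin and the spare pin.
- spare_pin: Spare steel pin with a black grip, too short for this jig, in the stand's other hole: leave it. 66 mm long, flange 24 mm wide, grip 13 mm; origin at its tip.
- ink_can: Bystander: black and red ink can, 72 mm wide, 75 mm high; origin under its centre.
- marker_jar: Bystander: clear square jar of coloured markers, 90 x 90 mm, 140 mm high over the markers; origin under its centre.
- brayer: Bystander: ink roller lying flat, roller 90 mm wide and 34 mm high, handle to its -x, 170 mm long; origin under the roller.
- loose_type: Bystander: a pale wooden type block lying beside the jig, 36 x 28 x 22 mm; it does not belong to this line. Origin under its centre.
- brush: Bystander: a brush lying on the table; origin under its middle.
- block0_center (a point): Centre of a wood type block (nearest the end stop, marked red), 36 mm along jig x, 28 mm along jig y, 22 mm high, 30 g, loose in the channel; its centre is 11 mm above the channel floor. In the tight row its centre is at jig y = +84 mm.
- block1_center (a point): Centre of a wood type block (second, marked blue), 36 mm along jig x, 28 mm along jig y, 22 mm high, 30 g, loose in the channel; its centre is 11 mm above the channel floor. In the tight row its centre is at jig y = +56 mm.
- block2_center (a point): Centre of a wood type block (third, marked yellow), 36 mm along jig x, 28 mm along jig y, 22 mm high, 30 g, loose in the channel; its centre is 11 mm above the channel floor. In the tight row its centre is at jig y = +28 mm.
- block3_center (a point): Centre of a wood type block (last, nearest the open end, marked green), 36 mm along jig x, 28 mm along jig y, 22 mm high, 30 g, loose in the channel; its centre is 11 mm above the channel floor. In the tight row its centre is at jig y = +0 mm.
Mind the look-alikes: they are no part of the job. Leave any purple look-alike of the part that bears block2_center alone. Leave any black look-alike of the part that bears block1_center alone.

How it is judged:
By the outcome, as a careful person would: the job done as asked, in the order asked, and still so for the second after the job is handed in, while the arm keeps its last pose, push and grip.
It also fails if it takes over 64 s, if anything falls off the work surface, if the arm or the gripper's body presses on something with over 40 N, if the wrist force passes 120 N, or if a joint passes its speed limit or range.

## Working session

There is one attempt and no reset: what is moved stays moved. The work goes in short steps, Python scripts to look and compute and a tool call to move; the robot and the scene stay as the last step left them, time stands still between calls to the robot, and variables do not carry over. Pictures are saved under pics/ and viewed, and the job is handed in when it is done.

Besides the shell and the picture viewer there is one more tool, called by a JSON object that holds its "fn" and its "kwargs". apply_moves: Moves the arm, as the interface text tells. Its arguments: {"type":"object","properties":{"steps":{"type":"array"}},"required":["steps"]}

```bash
ls; mkdir -p pics
python3 - <<'E'
from bench import telemetry,get_image,nets,arm
import cv2
s=telemetry.read_state();print(s)
print([ (a,getattr(arm,a)) for a in dir(arm) if not a.startswith('_')])
for n in ["scene","top","wrist"]:
    p=get_image(n); print(n,p['fx'],p['fy'],p['cx'],p['cy'],p['origin'],p['orientation'],p['shot'])
    cv2.imwrite(f'pics/{n}0.png',cv2.resize(p['frame'],(768,576),interpolation=cv2.INTER_CUBIC))
E
```

```text
pics
{'clock': 0.0, 'joints': array([-8.68383925e-01,  3.85574974e-01,  6.64283813e-03, -5.53942993e-04,
       -1.19399693e+00, -2.58630374e-01]), 'joint_vel': array([ 0.00044239, -0.00056882, -0.00027927, -0.00031545,  0.00074125,
        0.00209163]), 'joint_efforts': array([ 2.54318647e-04, -3.92286479e+01,  1.88405585e+01,  4.18625370e+00,
       -4.61152667e-03,  8.62172158e-06]), 'position': array([ 268.13932161, -563.89280774,  221.50899155]), 'ee_rot': array([ 5.34240437e-01,  8.45331859e-01,  5.65659115e-04, -9.39919211e-04]), 'contact_force': array([ 0.02685822, -0.35633711, -0.0430685 ]), 'wrist_torque': array([ 0.01268725,  0.02734863, -0.02531187]), 'gripper_width': 85.06394644948111}
[('IKError', <class 'bench.IKError'>), ('nose_length', 22.0)]
scene 350.41441663466 350.41441663466 262.4937174668948 195.5844705624228 [ 817.05987629 -512.08998813  767.93522123] [ 0.90502747  0.23027744 -0.08656051 -0.34699404] 1
top 351.1731239443045 351.1731239443045 252.0481328510617 194.659217579467 [ 266.73933594   34.00563137 1248.61440766] [-0.69454375  0.71230791 -0.0730724   0.06990592] 2
wrist 268.3302581167488 268.3302581167488 249.88249204797603 190.20329792435152 [ 207.08828011 -592.88871304  373.67664859] [0.52969872 0.83768664 0.11323848 0.06983844] 3
```

View pics/scene0.png

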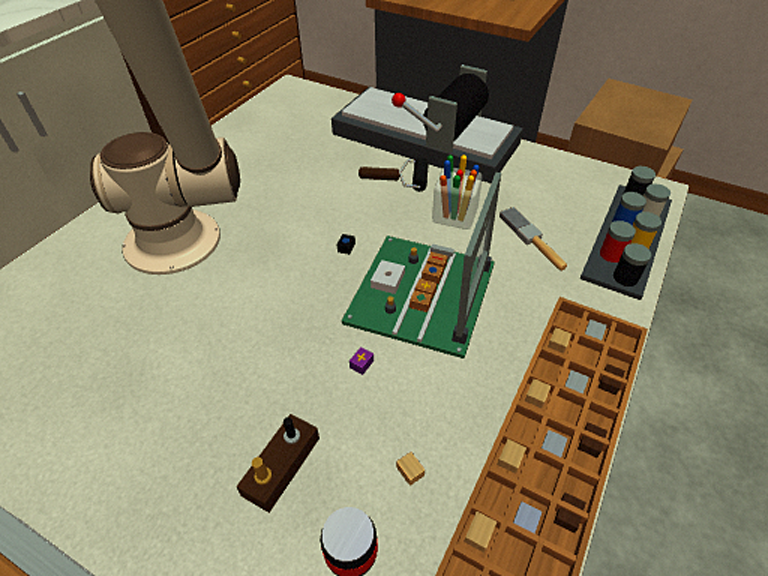

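View pics/top0.png

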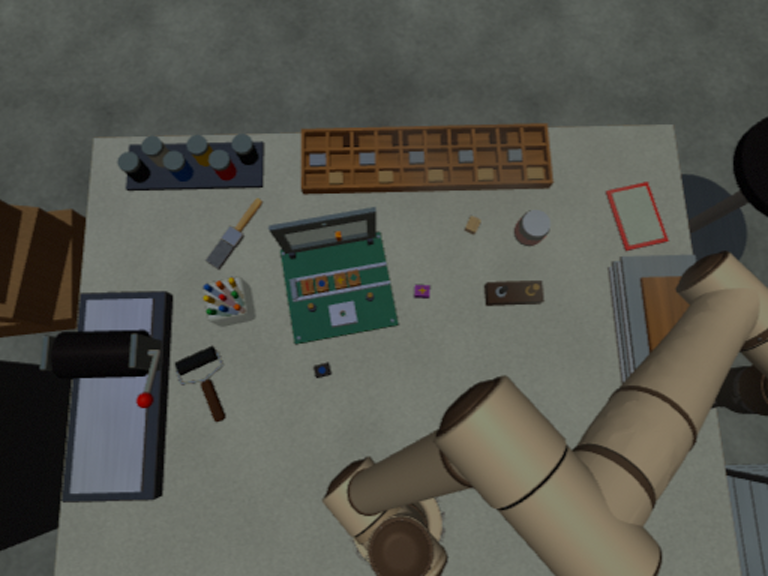

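View pics/wrist0.png

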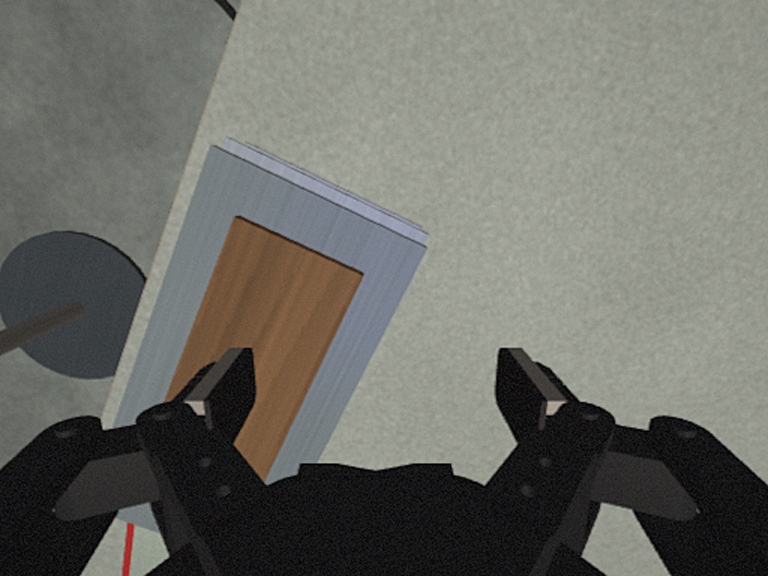

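The scene view shows the jig (≈420,295) with the four blocks in the channel (red 437,258, blue 432,270, yellow 427,286, green 421,299). The cover is upright. The brass pin is at (260,468) and the spare at (291,430). Look-alikes outside the jig are purple at (361,360), black at (346,243) and a pale loose block at (410,467). In the wrist view there are only trays, no parts.

```bash
cat > h.py <<'E'
import numpy as np,cv2
from scipy.spatial.transform import Rotation as R
from bench import telemetry,get_image,nets,arm
def proj(p,X):
    X=np.atleast_2d(X); c=R.from_quat(p['orientation']).inv().apply(X-p['origin'])
    return np.c_[p['fx']*c[:,0]/c[:,2]+p['cx'],p['fy']*c[:,1]/c[:,2]+p['cy']]
def ray(p,uv):
    d=np.array([(uv[0]-p['cx'])/p['fx'],(uv[1]-p['cy'])/p['fy'],1.]); return R.from_quat(p['orientation']).apply(d)
def onz(p,uv,z):
    d=ray(p,uv); o=np.array(p['origin']); return o+d*(z-o[2])/d[2]
def state():
    s=telemetry.read_state(); print('t',round(s['clock'],3),'pos',s['position'].round(1),'q',s['ee_rot'].round(4),'F',s['contact_force'].round(1),'M',s['wrist_torque'].round(2),'w',round(s['gripper_width'],1),'j',s['joints'].round(3)); return s
def save(p,n,box=None,sc=None):
    f=p['frame']
    if box: f=f[box[1]:box[3],box[0]:box[2]]
    h,w=f.shape[:2]; sc=sc or min(760/w,580/h)
    cv2.imwrite('pics/'+n,cv2.resize(f,None,fx=sc,fy=sc,interpolation=cv2.INTER_CUBIC))
def rel(goal_pos,goal_rot=None,s=None):
    s=s or telemetry.read_state(); q=R.from_quat(s['ee_rot']); d=q.inv().apply(np.array(goal_pos)-s['position'])/10
    print('xyz cm',d.round(2)); 
    if goal_rot is not None: print('rot',(q.inv()*goal_rot).as_rotvec().round(4))
E
python3 - <<'E'
from h import *
for n in ["scene","top"]:
    p=get_image(n)
    save(p,n+'_crop.png',(220,110,340,250) if n=='scene' else (170,120,380,240))
    for l in "jig stop hole hinge cover_edge cover_hole key pin_grip pin_tip stand spare_pin ink_can marker_jar brayer loose_type block0_center block1_center block2_center block3_center".split():
        r=nets.pinpoint(p,l)
        print(n,l,[(np.round(d['xyz'],0).tolist(),round(d['confidence'],2),proj(p,d['xyz']).round(0)[0].tolist()) for d in r[:3]])
E
```

```text
scene jig [([541.0, 123.0, -0.0], 0.67, [282.0, 196.0])]
scene stop [([537.0, 219.0, 8.0], 0.86, [295.0, 173.0])]
scene hole [([468.0, 113.0, 35.0], 0.66, [259.0, 181.0])]
scene hinge [([635.0, 143.0, 41.0], 0.83, [316.0, 193.0])]
scene cover_edge [([633.0, 135.0, 236.0], 0.6, [323.0, 140.0])]
scene cover_hole [([636.0, 134.0, 211.0], 0.91, [323.0, 148.0]), ([366.0, 451.0, 1.0], 0.21, [279.0, 120.0])]
scene key [([622.0, 110.0, 131.0], 0.64, [310.0, 176.0])]
scene pin_grip [([636.0, 142.0, 41.0], 0.71, [316.0, 193.0]), ([542.0, 162.0, 26.0], 0.59, [289.0, 181.0]), ([510.0, -330.0, 69.0], 0.47, [173.0, 311.0])]
scene pin_tip [([511.0, -334.0, 7.0], 0.66, [178.0, 325.0]), ([682.0, -208.0, 1.0], 0.31, [273.0, 313.0])]
scene stand [([511.0, -292.0, -2.0], 0.94, [189.0, 310.0])]
scene spare_pin [([534.0, 194.0, 26.0], 0.5, [291.0, 174.0]), ([508.0, -260.0, 17.0], 0.42, [195.0, 294.0])]
scene ink_can [([669.0, -350.0, 2.0], 0.57, [235.0, 369.0])]
scene marker_jar [([499.0, 365.0, -1.0], 0.82, [303.0, 145.0])]
scene brayer [([364.0, 452.0, 2.0], 0.68, [279.0, 119.0])]
scene loose_type [([68
[... 1400 characters left out ...]
[632.0, 138.0, 39.0], 0.59, [220.0, 164.0]), ([499.0, 368.0, 0.0], 0.56, [157.0, 203.0])]
top brayer [([364.0, 447.0, 2.0], 0.94, [134.0, 242.0]), ([634.0, 138.0, 37.0], 0.65, [220.0, 163.0])]
top loose_type [([684.0, -206.0, -1.0], 0.39, [313.0, 151.0])]
top block0_center [([511.0, -260.0, 18.0], 0.54, [332.0, 195.0]), ([530.0, 194.0, 24.0], 0.47, [205.0, 192.0])]
top block1_center [([344.0, 163.0, 10.0], 0.52, [214.0, 245.0]), ([631.0, 136.0, 231.0], 0.43, [215.0, 145.0]), ([541.0, 157.0, 22.0], 0.42, [215.0, 189.0])]
top block2_center [([525.0, -80.0, 13.0], 0.56, [281.0, 193.0]), ([548.0, 115.0, 26.0], 0.41, [227.0, 187.0])]
top block3_center [([554.0, 85.0, 19.0], 0.48, [235.0, 185.0])]
```

View pics/scene_crop.png

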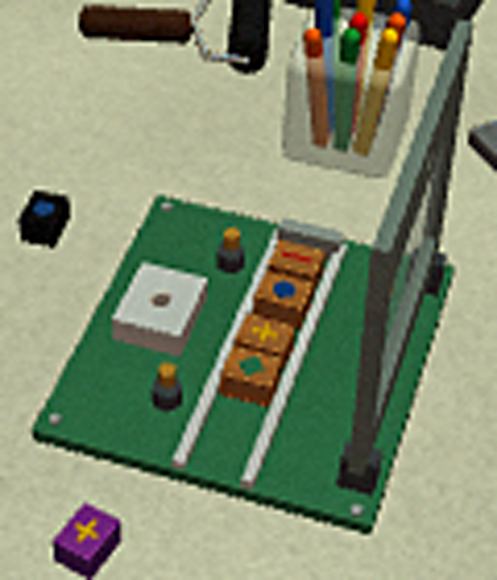

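View pics/top_crop.png

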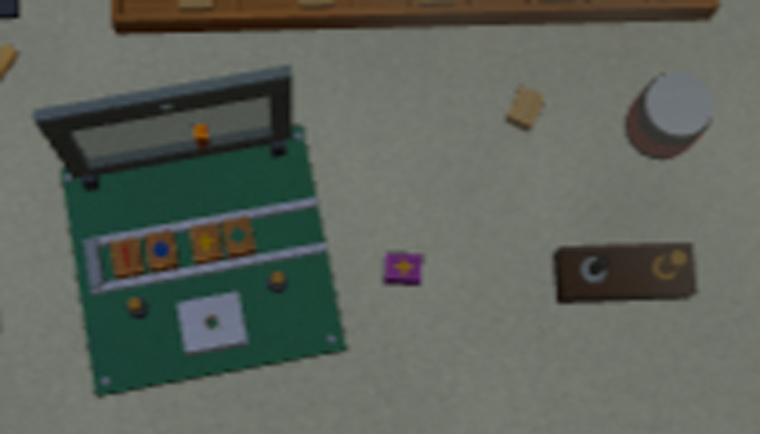

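```bash
cat > fit.py <<'E'
from h import *
from scipy.optimize import least_squares
ps=get_image('scene');pt=get_image('top')
S=lambda a:np.array(a)/ (580/140)+[220,110]-0.5+0.5/(580/140)
T=lambda a:np.array(a)/ (760/210)+[170,120]-0.5+0.5/(760/210)
J=[]; 
def add(p,uv,X): J.append((p,np.array(uv),np.array(X,float)))
add(ps,S((36,432)),(-117.5,-125,12));add(ps,S((371,524)),(117.5,-125,12));add(ps,S((160,197)),(-117.5,125,12));add(ps,S((453,262)),(117.5,125,12))
add(ps,S((161,300)),(-70,0,33))
add(ps,S((232,235)),(-40,70,43));add(ps,S((167,368)),(-40,-70,43))
add(pt,T((98,394)),(-117.5,125,12));add(pt,T((345,349)),(-117.5,-125,12));add(pt,T((302,127)),(117.5,-125,12));add(pt,T((62,177)),(117.5,125,12))
add(pt,T((211,322)),(-70,0,33));add(pt,T((136,302)),(-40,70,43));add(pt,T((279,277)),(-40,-70,43))
def w(v,X): return R.from_euler('z',v[2]).apply(X)+[v[0],v[1],0]
def f(v): return np.concatenate([(proj(p,w(v,X))[0]-uv) for p,uv,X in J])
for nm,sel in (('all',J),('s',[j for j in J if j[0] is ps]),('t',[j for j in J if j[0] is pt])):
    JJ=J; J=sel; r=least_squares(f,[541,124,0.15],loss='soft_l1',x_scale=[10,10,.1]); print(nm,r.x.round(3)); print(r.fun.reshape(-1,2).round(1).tolist()); J=JJ
v=least_squares(f,[541,124,0.15],loss='soft_l1',x_scale=[10,10,.1]).x
np.save('jig.npy',v)
E
python3 fit.py
```

```text
all [5.37254e+02 1.21526e+02 1.64000e-01]
[[-1.2, -0.2], [0.6, 0.6], [-0.8, -0.5], [0.5, 0.7], [-0.2, -0.1], [-0.1, -0.2], [0.1, 0.7], [-0.7, 0.8], [0.6, 0.0], [0.0, -0.8], [-0.8, -2.4], [0.3, 0.1], [-0.5, 0.5], [-0.5, 0.0]]
s [5.37174e+02 1.22507e+02 1.66000e-01]
[[-1.0, -0.3], [0.8, 0.3], [-0.8, -0.7], [0.5, 0.4], [-0.1, -0.3], [-0.1, -0.4], [0.3, 0.5]]
t [5.37189e+02 1.20602e+02 1.62000e-01]
[[-0.5, 0.8], [0.8, 0.1], [0.4, -0.7], [-0.5, -2.4], [0.5, 0.1], [-0.2, 0.5], [-0.3, 0.1]]
```

```bash
cat >> h.py <<'E'
JV=np.load('jig.npy')
def jw(X,v=None):
    v=JV if v is None else v; return R.from_euler('z',v[2]).apply(np.array(X,float))+[v[0],v[1],0]
def tooldown(yaw): # tool y at yaw, z down
    y=np.array([np.cos(yaw),np.sin(yaw),0]); z=np.array([0,0,-1.]); x=np.cross(y,z); return R.from_matrix(np.c_[x,y,z])
E
python3 -c "
from h import *
s=state(); g=jw((10,-100,0)); g[2]=230; print(g,JV); rel(g,tooldown(JV[2]))
print(R.from_quat(s['ee_rot']).as_matrix().round(3))"
```

```text
t 2.25 pos [ 268.4 -564.4  222.6] q [ 0.5341  0.8454 -0.      0.    ] F [-0.   0.3  0.2] M [ 0.02  0.02 -0.02] w 85.5 j [-0.868  0.385  0.008  0.    -1.194 -0.259]
[563.4035479   24.48886666 230.        ] [5.37253609e+02 1.21525874e+02 1.63562350e-01]
xyz cm [40.52 51.93 -0.74]
rot [-0.      0.      0.2803]
[[-0.429  0.903 -0.   ]
 [ 0.903  0.429 -0.   ]
 [-0.    -0.    -1.   ]]
```

{"fn": "apply_moves", "kwargs": {"steps": [{"hand":0,"xyz":[3,4,-0.7],"delta_rot":[0,0,0.1]},{"hand":0,"xyz":[40.5,51.9,-0.7],"delta_rot":[0,0,0.28]},{"hand":0,"xyz":[40.5,51.9,-0.7],"delta_rot":[0,0,0.28]},{"hand":0,"xyz":[40.5,51.9,-0.7],"delta_rot":[0,0,0.28]},{"hand":0,"xyz":[40.5,51.9,-0.7],"delta_rot":[0,0,0.28]},{"hand":0,"xyz":[40.5,51.9,-0.7],"delta_rot":[0,0,0.28]},{"hand":0,"xyz":[40.5,51.9,-0.7],"delta_rot":[0,0,0.28]},{"hand":0,"xyz":[40.5,51.9,-0.7],"delta_rot":[0,0,0.28]},{"hand":0,"xyz":[40.5,51.9,-0.7],"delta_rot":[0,0,0.28]},{"hand":0,"xyz":[40.5,51.9,-0.7],"delta_rot":[0,0,0.28]},{"hand":0,"xyz":[40.5,51.9,-0.7],"delta_rot":[0,0,0.28]},{"hand":0,"xyz":[40.5,51.9,-0.7],"delta_rot":[0,0,0.28]}]}}

```text
clock: 3.25
position: [491.7, -118.0, 229.8]
ee_rot: [0.647, 0.763, 0.0, 0.0]
contact_force: [1.1, -1.2, 0.4]
gripper_width: 0.1
```

```bash
python3 -c "
from h import *
s=state(); g=jw((10,-100,0)); g[2]=230; rel(g,tooldown(JV[2]))
p=get_image('wrist'); save(p,'w1.png')
print(p['origin'],R.from_quat(p['orientation']).as_matrix().round(3))"
```

```text
t 3.25 pos [ 491.7 -118.   229.8] q [6.468e-01 7.627e-01 3.000e-04 4.000e-04] F [ 1.1 -1.2  0.4] M [-0.06 -0.12  0.01] w 0.1 j [ 0.086  0.175 -0.268  0.    -1.127 -1.493]
xyz cm [ 1.289e+01  9.400e+00 -1.000e-02]
rot [0.001  0.0002 0.0006]
[ 424.82535386 -128.90693904  381.76848201] [[-0.163  0.951  0.261]
 [ 0.987  0.157  0.044]
 [ 0.001  0.265 -0.964]]
```

View pics/w1.png

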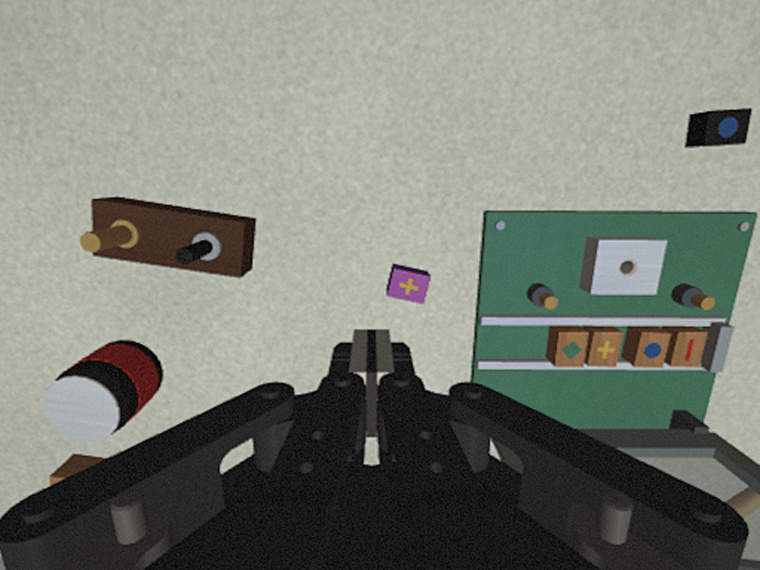

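The wrist view shows the whole jig, with blocks green (572,349), yellow (606,349), blue (652,350) and red (690,349), in the right order. The hole is at (627,267). The brass pin is at (91..123,238) and the spare at (207,246).

Run:
```python
from h import *
from scipy.optimize import least_squares
p=get_image('wrist'); np.save('w1.npy',p,allow_pickle=True)
k=512/760
pts=[((484,211),(-117.5,-125,12)),((757,212),(-117.5,125,12)),((627,267),(-70,0,33)),((551,302),(-40,-70,43)),((706,303),(-40,70,43))]
def f(v): return np.concatenate([proj(p,jw(X,v))[0]-(np.array(u)*k-.5) for u,X in pts])
r=least_squares(f,JV,x_scale=[10,10,.1]); print(r.x,r.fun.reshape(-1,2).round(1).tolist())
for n,u in dict(b3=(572,349),b2=(606,349),b1=(652,350),b0=(690,349)).items():
    w=onz(p,np.array(u)*k-.5,34); print(n,w.round(1),R.from_euler('z',-r.x[2]).apply(w-[r.x[0],r.x[1],0]).round(1))
for n,u,z in (('piptop',(91,242),84),('flange',(123,234),41),('spareflange',(207,246),41)): print(n,onz(p,np.array(u)*k-.5,z).round(1))
for l in ('pin_grip','pin_tip','stand','spare_pin','jig','hole','cover_edge'):
    print(l,[(np.round(d['xyz'],1).tolist(),round(d['confidence'],2),(proj(p,d['xyz'])[0]/k).round().tolist()) for d in nets.pinpoint(p,l)[:3]])
```

```text
[5.39146263e+02 1.27004712e+02 1.67540259e-01] [[0.9, 0.2], [0.3, -0.2], [-0.2, 0.1], [-0.9, 0.2], [-0.1, -0.3]]
b3 [555.1  90.3  34. ] [  9.6 -38.8  34. ]
b2 [549.6 122.2  34. ] [ 9.5 -6.5 34. ]
b1 [543.3 165.7  34. ] [10.5 37.4 34. ]
b0 [536.2 200.9  34. ] [ 9.4 73.4 34. ]
piptop [ 513.3 -324.2   84. ]
flange [ 514.  -325.9   41. ]
spareflange [ 512.3 -254.4   41. ]
pin_grip [([508.9, -256.5, 13.0], 0.6, [216.0, 236.0]), ([508.1, -328.8, 71.5], 0.57, [95.0, 231.0])]
pin_tip [([511.3, -327.7, 4.1], 0.67, [144.0, 224.0])]
stand [([507.5, -296.6, 0.4], 0.8, [179.0, 225.0]), ([663.2, -346.2, -2.3], 0.5, [127.0, 362.0])]
spare_pin [([508.1, -253.4, 13.6], 0.75, [219.0, 236.0]), ([665.0, -347.2, -2.3], 0.33, [126.0, 364.0]), ([683.8, -208.5, 3.2], 0.33, [254.0, 402.0])]
jig [([536.7, 122.8, -2.1], 0.9, [590.0, 322.0])]
hole [([468.6, 111.0, 33.9], 0.86, [623.0, 264.0]), ([554.3, 87.6, 24.2], 0.38, [564.0, 343.0])]
cover_edge []
```

{"fn": "apply_moves", "kwargs": {"steps": [{"hand":0,"xyz":[13,9.4,0],"delta_rot":[0,0,0]},{"hand":0,"xyz":[13,9.4,0],"delta_rot":[0,0,0]},{"hand":0,"xyz":[13,9.4,0],"delta_rot":[0,0,0]},{"hand":0,"xyz":[13,9.4,0],"delta_rot":[0,0,0]},{"hand":0,"xyz":[13,9.4,0],"delta_rot":[0,0,0]},{"hand":0,"xyz":[13,9.4,0],"delta_rot":[0,0,0]}]}}

```text
clock: 4.2
position: [563.1, 24.0, 228.8]
ee_rot: [0.647, 0.763, -0.0, -0.0]
contact_force: [0.2, 0.3, -0.4]
gripper_width: -0.3
```

```bash
python3 -c "
from h import *
s=state(); p=get_image('wrist'); save(p,'w2.png'); np.save('w2.npy',p,allow_pickle=True)
print(p['origin'])
state()
p=get_image('wrist');print(p['origin'])
a=np.load('w1.npy',allow_pickle=True).item();print(a['origin'])"
```

```text
t 4.2 pos [563.1  24.  228.8] q [ 6.466e-01  7.628e-01 -4.000e-04 -3.000e-04] F [ 0.2  0.3 -0.4] M [ 0.03  0.04 -0.05] w -0.3 j [ 0.33   0.277 -0.135 -0.    -1.16  -1.736]
[496.50690722  13.11256154 380.85062561]
t 4.25 pos [562.5  23.  228.9] q [ 6.471e-01  7.624e-01 -5.000e-04 -3.000e-04] F [-0.6 -0.4 -0.4] M [-0.01  0.04 -0.01] w -0.3 j [ 0.329  0.276 -0.136 -0.    -1.16  -1.736]
[495.94454448  12.23259846 381.01622831]
[ 428.04174155 -124.79298569  381.47259143]
```

View pics/w2.png

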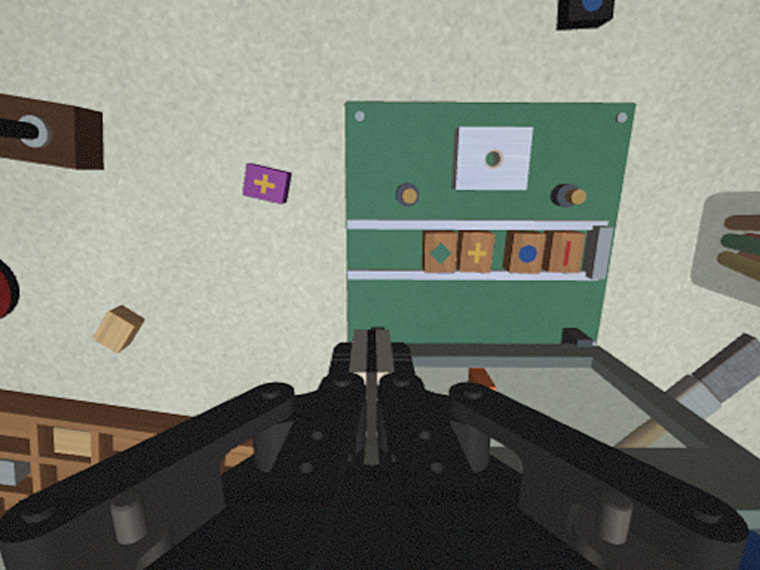

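Confirmed: the jig is seen from above, with the hole at (493,159), plungers at (407,195) and (578,196), and green/yellow/blue/red block marks at (441,253), (476,253), (527,254) and (567,253).

Run:
```python
from h import *
from scipy.optimize import least_squares
p=np.load('w2.npy',allow_pickle=True).item()
k=512/760
pts=[((346,102),(-117.5,-125,12)),((635,103),(-117.5,125,12)),((493,158.5),(-70,0,33)),((407,195),(-40,-70,43)),((579,196),(-40,70,43))]
def f(v): return np.concatenate([proj(p,jw(X,v))[0]-(np.array(u)*k-.5) for u,X in pts])
r=least_squares(f,JV,x_scale=[10,10,.1]); print(r.x,r.fun.reshape(-1,2).round(1).tolist())
for n,u in dict(b3=(441,253),b2=(476.5,253),b1=(527,254),b0=(567,253),fl3=(423,252)).items():
    w=onz(p,np.array(u)*k-.5,34); print(n,w.round(1),R.from_euler('z',-r.x[2]).apply(w-[r.x[0],r.x[1],0]).round(1))
v=np.mean([r.x,JV],0); v[2]=r.x[2]*.5+JV[2]*.5; print(v); np.save('jig.npy',v)
```

```text
[5.36498453e+02 1.22200714e+02 1.59760729e-01] [[-1.4, -0.8], [1.0, -0.4], [-0.1, 0.3], [1.4, 0.6], [-0.9, 0.5]]
b3 [552.4  84.8  34. ] [  9.7 -39.4  34. ]
b2 [547.2 115.8  34. ] [ 9.6 -8.  34. ]
b1 [540.8 160.1  34. ] [10.3 36.7 34. ]
b0 [534.1 194.8  34. ] [ 9.2 72.  34. ]
fl3 [554.1  68.9  34. ] [  8.9 -55.4  34. ]
[5.36876031e+02 1.21863294e+02 1.61661539e-01]
```

```bash
python3 -c "
from h import *
s=state(); g=jw((10,-95,0)); g[2]=41; rel(g,tooldown(JV[2]))
g=jw((10,-10,0)); g[2]=41; rel(g,tooldown(JV[2]))"
```

```text
t 4.3 pos [562.3  22.4 229.1] q [ 6.474e-01  7.622e-01 -4.000e-04 -2.000e-04] F [ 0.8 -0.3  0.3] M [-0.01 -0.   -0.  ] w 0.4 j [ 0.328  0.275 -0.137  0.    -1.16  -1.736]
xyz cm [ 0.72  0.11 18.81]
rot [-0.0008  0.0002  0.0008]
xyz cm [ 9.22  0.11 18.81]
rot [-0.0008  0.0002  0.0008]
```

{"fn": "apply_moves", "kwargs": {"steps": [{"hand":0,"xyz":[0.6,0.1,4],"delta_rot":[0,0,0]},{"hand":0,"xyz":[0.6,0.1,8],"delta_rot":[0,0,0]},{"hand":0,"xyz":[0.6,0.1,12],"delta_rot":[0,0,0]},{"hand":0,"xyz":[0.6,0.1,15.5],"delta_rot":[0,0,0]},{"hand":0,"xyz":[0.6,0.1,18],"delta_rot":[0,0,0]},{"hand":0,"xyz":[0.6,0.1,18.8],"delta_rot":[0,0,0]},{"hand":0,"xyz":[0.6,0.1,18.8],"delta_rot":[0,0,0]},{"hand":0,"xyz":[0.6,0.1,18.8],"delta_rot":[0,0,0]}]}}

```text
clock: 4.97
position: [563.6, 28.8, 42.5]
ee_rot: [0.647, 0.762, 0.001, 0.001]
contact_force: [-0.2, -0.3, 1.0]
gripper_width: 0.2
```

```bash
python3 -c "
from h import *
s=state(); p=get_image('wrist'); save(p,'w3.png')
g=jw((10,-95,0)); g[2]=41; rel(g,tooldown(JV[2]))"
```

```text
t 4.967 pos [563.6  28.8  42.5] q [6.472e-01 7.623e-01 6.000e-04 7.000e-04] F [-0.2 -0.3  1. ] M [-0.02 -0.04 -0.03] w 0.2 j [ 3.390e-01  4.760e-01 -3.630e-01  1.000e-03 -7.300e-01 -1.747e+00]
xyz cm [ 0.08 -0.21  0.23]
rot [ 0.0037 -0.0001  0.0017]
```

View pics/w3.png

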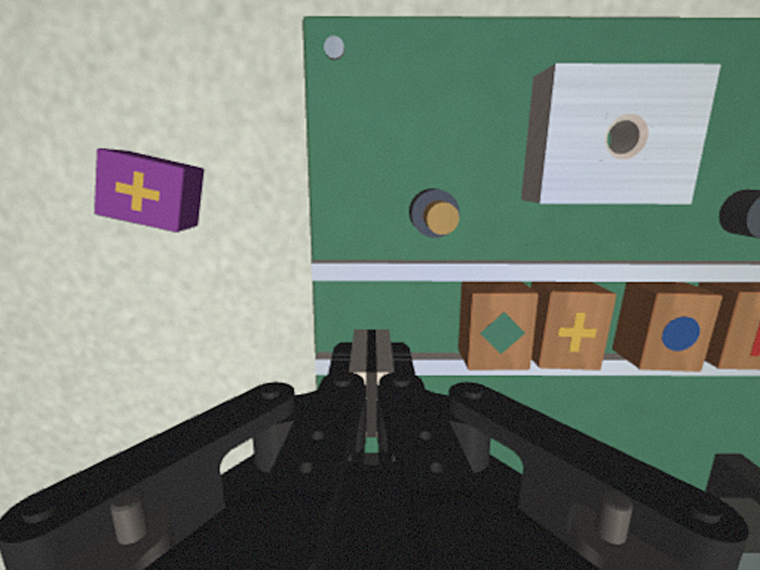

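```bash
python3 -c "
from h import *
s=state(); p=get_image('wrist'); k=760/512
q=R.from_quat(s['ee_rot'])
for o in ((0,0,22),(0,-11,22),(0,11,22),(0,-11,0),(15,-11,0),(15,-11,22)): print(o,(proj(p,s['position']+q.apply(o))*k).round())
for X in ((10,-80,12),(10,-95,20),(-9.5,-80,20),(29.5,-80,20),(-70,0,33),(10,-39,34)): print(X,(proj(p,jw(X))*k).round())
print(p['origin']-s['position'])
"
```

```text
t 5.017 pos [564.3  29.3  43.3] q [0.6471 0.7624 0.0014 0.0012] F [-0.1  0.2  0.9] M [0.05 0.04 0.01] w 0.1 j [ 3.390e-01  4.750e-01 -3.620e-01  1.000e-03 -7.300e-01 -1.747e+00]
(0, 0, 22) [[370. 324.]]
(0, -11, 22) [[370. 302.]]
(0, 11, 22) [[370. 346.]]
(0, -11, 0) [[370. 318.]]
(15, -11, 0) [[407. 318.]]
(15, -11, 22) [[403. 301.]]
(10, -80, 12) [[403. 313.]]
(10, -95, 20) [[372. 319.]]
(-9.5, -80, 20) [[405. 278.]]
(29.5, -80, 20) [[403. 357.]]
(-70, 0, 33) [[620. 135.]]
(10, -39, 34) [[501. 330.]]
[-67.34438114 -10.95922015 151.77586741]
```

{"fn": "apply_moves", "kwargs": {"steps": [{"hand":0,"xyz":[1,-0.2,0.1],"delta_rot":[0,0,0]},{"hand":0,"xyz":[2,-0.2,0.1],"delta_rot":[0,0,0]},{"hand":0,"xyz":[2.7,-0.2,0.1],"delta_rot":[0,0,0]},{"hand":0,"xyz":[3.4,-0.2,0.1],"delta_rot":[0,0,0]},{"hand":0,"xyz":[4.1,-0.2,0.1],"delta_rot":[0,0,0]},{"hand":0,"xyz":[4.8,-0.2,0.1],"delta_rot":[0,0,0]},{"hand":0,"xyz":[5.5,-0.2,0.1],"delta_rot":[0,0,0]},{"hand":0,"xyz":[5.5,-0.2,0.1],"delta_rot":[0,0,0]}]}}

```text
clock: 5.73
position: [551.8, 84.9, 40.3]
ee_rot: [0.646, 0.763, 0.0, 0.0]
contact_force: [0.3, 0.3, -0.3]
gripper_width: -0.4
```

```bash
cat >> h.py <<'E'
def injig(X): return R.from_euler('z',-JV[2]).apply(np.array(X)-[JV[0],JV[1],0])
E
python3 -c "
from h import *
s=state(); print(injig(s['position'])); p=get_image('wrist'); save(p,'w4.png')"
```

```text
t 5.733 pos [551.8  84.9  40.3] q [6.463e-01 7.631e-01 1.000e-04 0.000e+00] F [ 0.3  0.3 -0.3] M [ 0.02 -0.05 -0.02] w -0.4 j [ 0.443  0.472 -0.379 -0.    -0.72  -1.848]
[  8.74742137 -38.84728705  40.29054316]
```

View pics/w4.png

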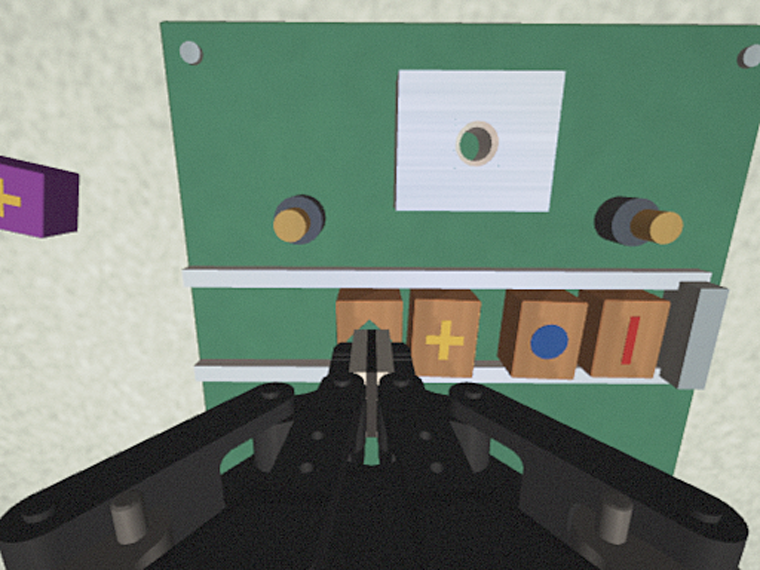

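```bash
python3 -c "
from h import *
s=state(); p=get_image('scene'); save(p,'s4.png',(190,60,360,220)); k=760/170
print(k,580/160)
q=R.from_quat(s['ee_rot'])
for z in (22,0,-54): print(z,proj(p,s['position']+q.apply((0,0,z))).round(1), (proj(p,s['position']+q.apply((0,0,z)))-[190,60])*580/160)
"
```

```text
t 5.783 pos [551.7  84.4  40.3] q [ 0.6464  0.763  -0.     -0.    ] F [-0.4  0.1  0.7] M [-0.04 -0.01  0.02] w -0.5 j [ 0.442  0.472 -0.379  0.    -0.72  -1.848]
4.470588235294118 3.625
22 [[279.7 201.4]] [[325.33569058 512.65226603]]
0 [[280.1 196.2]] [[326.47683394 493.88892931]]
-54 [[280.9 182.8]] [[329.44704682 445.05097731]]
```

View pics/s4.png

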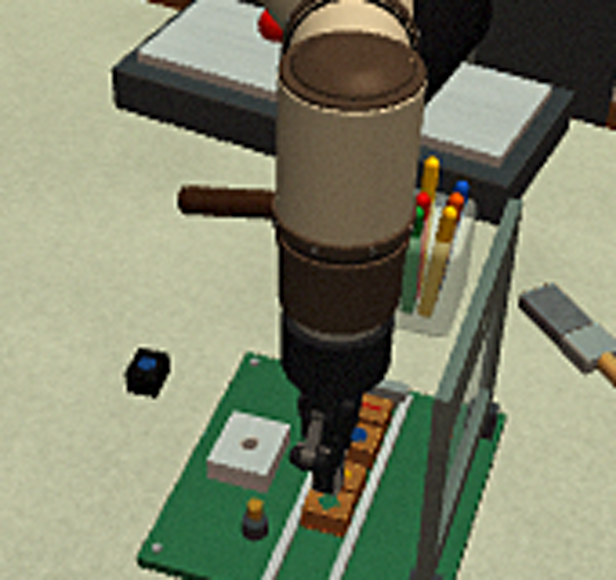

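The fingers passed over the green block: the tip sits at about (330,492) in this crop, 20 mm higher than the given nose length implies. I'll back off and measure the tip height.

{"fn": "apply_moves", "kwargs": {"steps": [{"hand":0,"xyz":[-2,0,0],"delta_rot":[0,0,0]},{"hand":0,"xyz":[-4,0,0],"delta_rot":[0,0,0]},{"hand":0,"xyz":[-4.6,0.1,0],"delta_rot":[0,0,0]},{"hand":0,"xyz":[-4.6,0.1,0.3],"delta_rot":[0,0,0]},{"hand":0,"xyz":[-4.6,0.1,0.6],"delta_rot":[0,0,0]},{"hand":0,"xyz":[-4.6,0.1,0.8],"delta_rot":[0,0,0]},{"hand":0,"xyz":[-4.6,0.1,0.8],"delta_rot":[0,0,0]}]}}

```text
clock: 6.42
position: [559.8, 38.7, 31.6]
ee_rot: [0.647, 0.763, -0.001, -0.0]
contact_force: [0.4, 0.2, -0.4]
gripper_width: -0.2
```

```bash
python3 -c "
from h import *
s=state(); print(injig(s['position'])); p=get_image('scene'); save(p,'s5.png',(250,170,310,220)); 
w=get_image('wrist'); save(w,'w5.png')
q=R.from_quat(s['ee_rot'])
for z in (22,0,-54): print(z,(proj(p,s['position']+q.apply((0,0,z)))-[250,170])*580/50)
"
```

```text
t 6.417 pos [559.8  38.7  31.6] q [ 6.467e-01  7.627e-01 -6.000e-04 -4.000e-04] F [ 0.4  0.2 -0.4] M [0.   0.   0.04] w -0.2 j [ 0.358  0.489 -0.378 -0.    -0.706 -1.764]
[  9.21502    -85.74105833  31.55967272]
22 [[287.95873174 527.3245421 ]]
0 [[290.83708579 468.66188791]]
-54 [[298.33983589 315.75115267]]
```

View pics/s5.png

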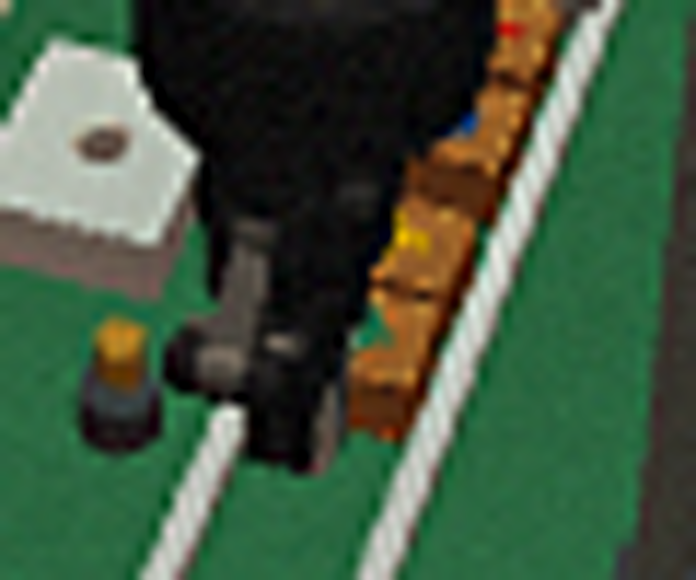

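View pics/w5.png

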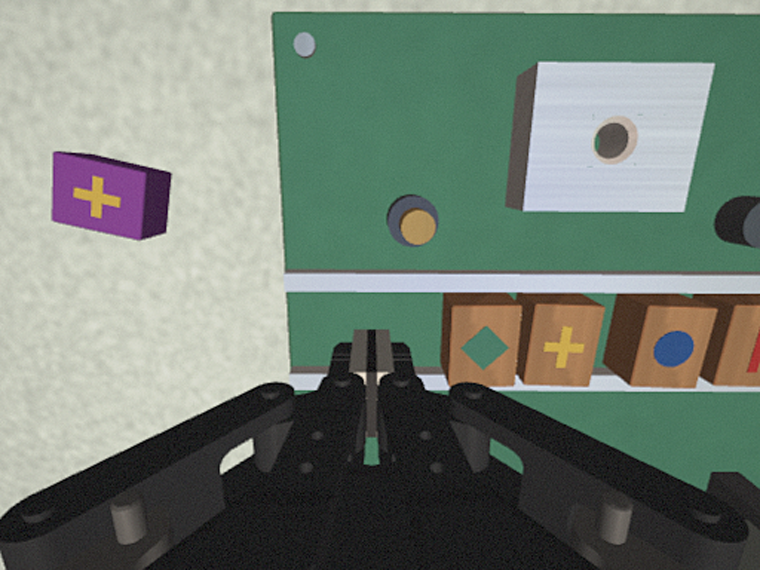

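Contact-free at TCP z=31.6, where a 22 mm nose would be below the channel floor, so the nose really is shorter. I'll feel for the floor gently.

{"fn": "apply_moves", "kwargs": {"steps": [{"hand":0,"xyz":[0,0.1,0.3],"delta_rot":[0,0,0]},{"hand":0,"xyz":[0,0.1,0.6],"delta_rot":[0,0,0]},{"hand":0,"xyz":[0,0.1,0.8],"delta_rot":[0,0,0]},{"hand":0,"xyz":[0,0.1,0.8],"delta_rot":[0,0,0]}]}}

```text
clock: 6.85
position: [560.9, 38.5, 23.7]
ee_rot: [0.647, 0.763, -0.0, -0.0]
contact_force: [-0.1, 0.7, 0.4]
gripper_width: -0.3
```

{"fn": "apply_moves", "kwargs": {"steps": [{"hand":0,"xyz":[0,0,0.2],"delta_rot":[0,0,0]},{"hand":0,"xyz":[0,0,0.4],"delta_rot":[0,0,0]},{"hand":0,"xyz":[0,0,0.4],"delta_rot":[0,0,0]}]}}

```text
clock: 7.1
position: [561.0, 38.4, 19.9]
ee_rot: [0.647, 0.763, -0.0, -0.0]
contact_force: [-0.4, -0.5, -0.9]
gripper_width: 0.1
```

{"fn": "apply_moves", "kwargs": {"steps": [{"hand":0,"xyz":[1,0,0],"delta_rot":[0,0,0]},{"hand":0,"xyz":[2,0,0],"delta_rot":[0,0,0]},{"hand":0,"xyz":[2.6,0,0],"delta_rot":[0,0,0]},{"hand":0,"xyz":[3.2,0,0],"delta_rot":[0,0,0]},{"hand":0,"xyz":[3.8,0,0],"delta_rot":[0,0,0]},{"hand":0,"xyz":[4.4,0,0],"delta_rot":[0,0,0]},{"hand":0,"xyz":[4.4,0,0],"delta_rot":[0,0,0]}]}}

```text
clock: 7.68
position: [554.1, 83.1, 20.4]
ee_rot: [0.646, 0.763, 0.0, 0.0]
contact_force: [-0.1, -0.7, -0.4]
gripper_width: 0.0
```

```bash
python3 -c "
from h import *
s=state(); print(injig(s['position'])); 
w=get_image('wrist'); save(w,'w6.png')
"
```

```text
t 7.683 pos [554.1  83.1  20.4] q [6.464e-01 7.630e-01 2.000e-04 1.000e-04] F [-0.1 -0.7 -0.4] M [ 0.   -0.11  0.01] w 0.0 j [ 0.438  0.503 -0.39  -0.    -0.677 -1.844]
[ 10.79311417 -41.00647459  20.43566801]
```

View pics/w6.png

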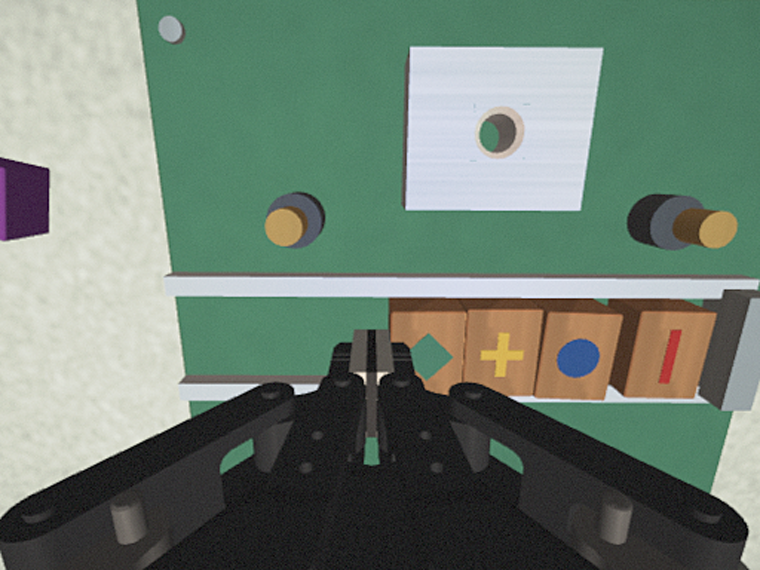

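Contact made; green, yellow and blue are tight together at (433..578,355), with small gaps left to red and the stop.

{"fn": "apply_moves", "kwargs": {"steps": [{"hand":0,"xyz":[0.4,0,0],"delta_rot":[0,0,0]},{"hand":0,"xyz":[0.8,0,0],"delta_rot":[0,0,0]},{"hand":0,"xyz":[1.2,0,0],"delta_rot":[0,0,0]},{"hand":0,"xyz":[1.5,0,0],"delta_rot":[0,0,0]},{"hand":0,"xyz":[1.7,0,0],"delta_rot":[0,0,0]},{"hand":0,"xyz":[1.7,0,0],"delta_rot":[0,0,0]}]}}

```text
clock: 8.23
position: [551.3, 99.1, 20.3]
ee_rot: [0.647, 0.763, 0.0, -0.0]
contact_force: [0.4, -0.5, 0.3]
gripper_width: -0.2
```

{"fn": "apply_moves", "kwargs": {"steps": [{"hand":0,"xyz":[0.1,0,0],"delta_rot":[0,0,0]},{"hand":0,"xyz":[0.2,0,0],"delta_rot":[0,0,0]},{"hand":0,"xyz":[0.3,0,0],"delta_rot":[0,0,0]},{"hand":0,"xyz":[0.3,0,0],"delta_rot":[0,0,0]}]}}

```text
clock: 8.57
position: [550.8, 101.7, 20.3]
ee_rot: [0.647, 0.763, -0.0, -0.0]
contact_force: [-0.5, -0.1, -0.6]
gripper_width: 0.5
```

```bash
python3 -c "
from h import *
s=state(); print(injig(s['position'])); 
w=get_image('wrist'); save(w,'w7.png')
"
```

```text
t 8.567 pos [550.8 101.7  20.3] q [ 0.6469  0.7626 -0.     -0.    ] F [-0.5 -0.1 -0.6] M [-0.07  0.03 -0.07] w 0.5 j [ 0.472  0.504 -0.39  -0.    -0.677 -1.879]
[ 10.52442768 -22.14074005  20.26406468]
```

View pics/w7.png

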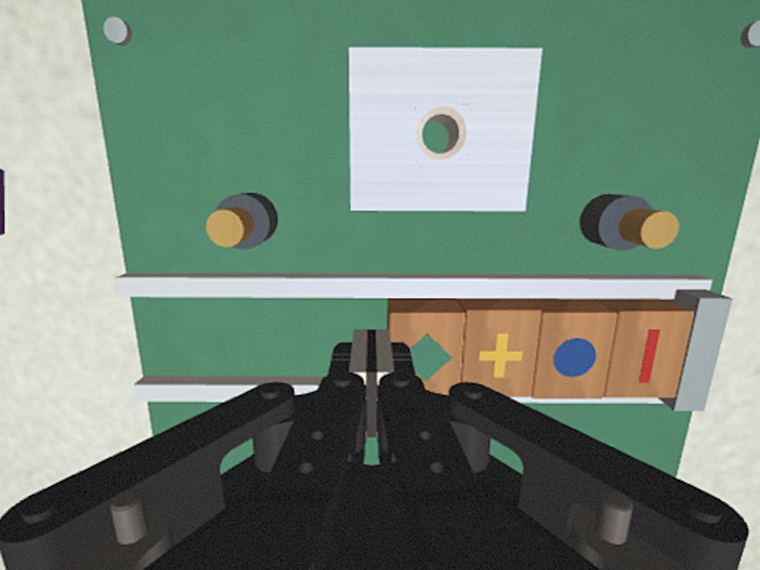

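Nearly there (red at 650,355, with the stop face close behind). I'll push in 1 mm steps until force shows.

{"fn": "apply_moves", "kwargs": {"steps": [{"hand":0,"xyz":[0.1,0,0],"delta_rot":[0,0,0]},{"hand":0,"xyz":[0.2,0,0],"delta_rot":[0,0,0]},{"hand":0,"xyz":[0.2,0,0],"delta_rot":[0,0,0]}]}}

```text
clock: 8.87
position: [550.5, 103.7, 20.3]
ee_rot: [0.647, 0.763, -0.0, -0.0]
contact_force: [-0.2, 0.5, 0.3]
gripper_width: 0.2
```

{"fn": "apply_moves", "kwargs": {"steps": [{"hand":0,"xyz":[0.1,0,0],"delta_rot":[0,0,0]},{"hand":0,"xyz":[0.15,0,0],"delta_rot":[0,0,0]},{"hand":0,"xyz":[0.15,0,0],"delta_rot":[0,0,0]}]}}

```text
clock: 9.12
position: [550.1, 103.8, 20.3]
ee_rot: [0.647, 0.763, -0.001, 0.0]
contact_force: [1.9, -5.5, -0.1]
gripper_width: -0.1
```

```bash
python3 -c "
from h import *
s=state(); print(injig(s['position'])); 
w=get_image('wrist'); save(w,'w8.png',(240,180,512,290))
t=get_image('top'); save(t,'t8.png',(170,120,290,220))
for g in ((10,-40,0),(140,0,0),(30,0,0)):
  X=jw(g); X[2]=290; rel(X,tooldown(JV[2]))
"
```

```text
t 9.117 pos [550.1 103.8  20.3] q [ 6.469e-01  7.626e-01 -1.000e-03  2.000e-04] F [ 1.9 -5.5 -0.1] M [-1.66 -0.43 -0.01] w -0.1 j [ 0.477  0.504 -0.391  0.002 -0.678 -1.885]
[ 10.13054121 -19.96837598  20.28327899]
xyz cm [ -2.05  -0.05 -26.97]
rot [-0.0013  0.0015  0.002 ]
xyz cm [  1.93  12.96 -26.99]
rot [-0.0013  0.0015  0.002 ]
xyz cm [  1.95   1.96 -26.98]
rot [-0.0013  0.0015  0.002 ]
```

View pics/w8.png

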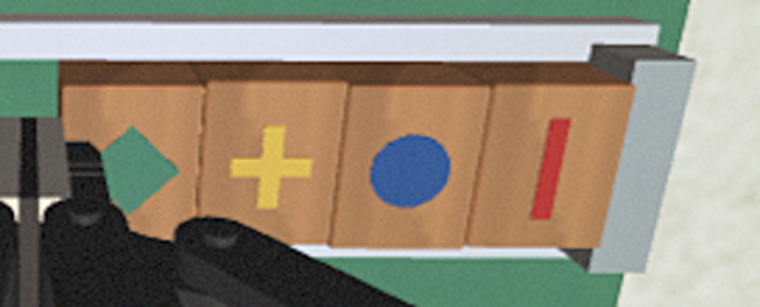

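Row tight: all four blocks touch and red is against the stop (crop 550–640,170). Retreat and go over behind the cover.

{"fn": "apply_moves", "kwargs": {"steps": [{"hand":0,"xyz":[-1,0,0],"delta_rot":[0,0,0]},{"hand":0,"xyz":[-2.5,0,0],"delta_rot":[0,0,0]},{"hand":0,"xyz":[-2.5,0,-4],"delta_rot":[0,0,0]},{"hand":0,"xyz":[-2.5,0,-8],"delta_rot":[0,0,0]},{"hand":0,"xyz":[-2.5,0,-12],"delta_rot":[0,0,0]},{"hand":0,"xyz":[-2.5,0,-16],"delta_rot":[0,0,0]},{"hand":0,"xyz":[-2.5,0,-20],"delta_rot":[0,0,0]},{"hand":0,"xyz":[-2.5,0,-24],"delta_rot":[0,0,0]},{"hand":0,"xyz":[-2.5,0,-27],"delta_rot":[0,0,0]},{"hand":0,"xyz":[-2.5,0,-27],"delta_rot":[0,0,0]}]}}

```text
clock: 10.05
position: [557.7, 80.8, 298.7]
ee_rot: [0.647, 0.763, 0.007, 0.004]
contact_force: [1.2, -0.6, 1.4]
gripper_width: 0.2
```

{"fn": "apply_moves", "kwargs": {"steps": [{"hand":0,"xyz":[1.5,3,0],"delta_rot":[0,0,0]},{"hand":0,"xyz":[3,6.5,0],"delta_rot":[0,0,0]},{"hand":0,"xyz":[4.4,10,0],"delta_rot":[0,0,0]},{"hand":0,"xyz":[4.4,13.5,0],"delta_rot":[0,0,0]},{"hand":0,"xyz":[4.4,13.5,0],"delta_rot":[0,0,0]},{"hand":0,"xyz":[4.4,13.5,0],"delta_rot":[0,0,0]}]}}

```text
clock: 10.55
position: [681.2, 146.1, 286.5]
ee_rot: [0.647, 0.762, -0.002, -0.001]
contact_force: [0.5, -0.1, -0.1]
gripper_width: 0.1
```

```bash
python3 -c "
from h import *
s=state(); print(injig(s['position'])); 
w=get_image('wrist'); save(w,'w9.png')
for l in ('cover_edge','cover_hole'): print(l,[(d['xyz'],injig(d['xyz']),d['confidence']) for d in nets.pinpoint(w,l)[:2]])
"
```

```text
t 10.55 pos [681.2 146.1 286.5] q [ 0.647   0.7625 -0.0019 -0.0014] F [ 0.5 -0.1 -0.1] M [ 0.   -0.02 -0.03] w 0.1 j [ 4.420e-01  4.850e-01  3.240e-01 -1.000e-03 -1.415e+00 -1.849e+00]
[146.32955385   0.72356187 286.51317111]
cover_edge [([630.1, 136.4, 232.7], array([ 94.34824411,  -0.65800678, 232.7       ]), 0.74)]
cover_hole [([636.2, 138.5, 211.5], array([100.70671991,   0.43276611, 211.5       ]), 0.65)]
```

View pics/w9.png

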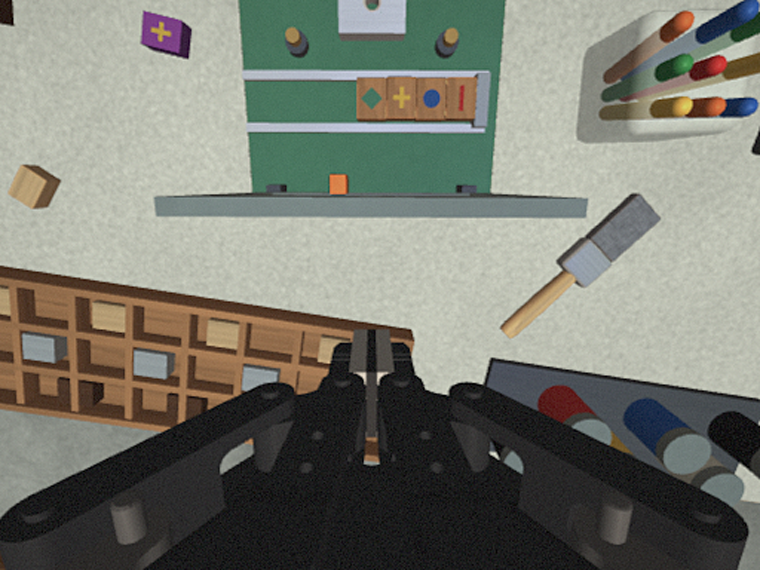

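The cover's top edge is the grey bar at y≈205 px, spanning 155–587, upright, with the fingers behind it. Descend, then pull gently.

{"fn": "apply_moves", "kwargs": {"steps": [{"hand":0,"xyz":[0,0,4],"delta_rot":[0,0,0]},{"hand":0,"xyz":[0,0,8],"delta_rot":[0,0,0]},{"hand":0,"xyz":[0,-0.5,8.2],"delta_rot":[0,0,0]},{"hand":0,"xyz":[0,-1.5,8.2],"delta_rot":[0,0,0]},{"hand":0,"xyz":[0,-2.2,8.2],"delta_rot":[0,0,0]},{"hand":0,"xyz":[0,-2.8,8.2],"delta_rot":[0,0,0]},{"hand":0,"xyz":[0,-3.4,8.2],"delta_rot":[0,0,0]},{"hand":0,"xyz":[0,-4,8.2],"delta_rot":[0,0,0]}]}}

```text
clock: 11.37
position: [641.0, 139.5, 210.5]
ee_rot: [0.647, 0.763, 0.002, 0.001]
contact_force: [0.8, 0.5, 0.2]
gripper_width: 0.2
```

{"fn": "apply_moves", "kwargs": {"steps": [{"hand":0,"xyz":[0,-0.6,0],"delta_rot":[0,0,0]},{"hand":0,"xyz":[0,-1.2,0],"delta_rot":[0,0,0]},{"hand":0,"xyz":[0,-1.8,0],"delta_rot":[0,0,0]},{"hand":0,"xyz":[0,-2.4,0.1],"delta_rot":[0,0,0]},{"hand":0,"xyz":[0,-3,0.2],"delta_rot":[0,0,0]},{"hand":0,"xyz":[0,-3.6,0.3],"delta_rot":[0,0,0]}]}}

```text
clock: 11.87
position: [604.7, 133.3, 205.0]
ee_rot: [0.647, 0.763, -0.0, -0.0]
contact_force: [0.6, -0.4, 0.3]
gripper_width: 0.1
```

```bash
python3 -c "
from h import *
s=state(); print(injig(s['position'])); 
w=get_image('wrist'); save(w,'w10.png')
p=get_image('scene'); save(p,'s10.png',(190,60,360,220))
"
```

```text
t 11.867 pos [604.7 133.3 205. ] q [ 6.469e-01  7.626e-01 -2.000e-04 -2.000e-04] F [ 0.6 -0.4  0.3] M [ 0.05 -0.04 -0.01] w 0.1 j [ 0.478  0.387 -0.033 -0.    -1.151 -1.885]
[ 68.77051757   0.39373041 204.95681255]
```

View pics/s10.png

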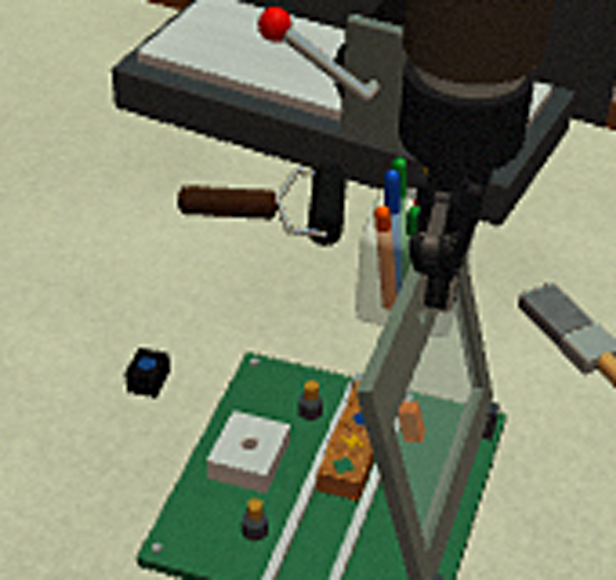

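The cover is tilting towards the robot, with the fingers behind its top edge at (440,290). Continue.

{"fn": "apply_moves", "kwargs": {"steps": [{"hand":0,"xyz":[0,-0.8,0.2],"delta_rot":[0,0,0]},{"hand":0,"xyz":[0,-1.6,0.4],"delta_rot":[0,0,0]},{"hand":0,"xyz":[0,-2.4,0.6],"delta_rot":[0,0,0]},{"hand":0,"xyz":[0,-3.2,0.8],"delta_rot":[0,0,0]},{"hand":0,"xyz":[0,-4,1],"delta_rot":[0,0,0]},{"hand":0,"xyz":[0,-4.8,1.2],"delta_rot":[0,0,0]},{"hand":0,"xyz":[0,-4.8,1.2],"delta_rot":[0,0,0]},{"hand":0,"xyz":[0,-4.8,1.2],"delta_rot":[0,0,0]}]}}

```text
clock: 12.63
position: [557.7, 125.6, 193.6]
ee_rot: [0.647, 0.763, 0.0, 0.0]
contact_force: [0.3, -0.5, 0.5]
gripper_width: -0.1
```

```bash
python3 -c "
from h import *
s=state(); print(injig(s['position'])); 
w=get_image('wrist'); save(w,'w11.png')
p=get_image('scene'); save(p,'s11.png',(190,60,360,220))
"
```

```text
t 12.633 pos [557.7 125.6 193.6] q [6.467e-01 7.627e-01 1.000e-04 2.000e-04] F [ 0.3 -0.5  0.5] M [ 0.03  0.01 -0.01] w -0.1 j [ 0.505  0.317 -0.17   0.    -1.083 -1.912]
[ 21.16948013   0.32059678 193.556428  ]
```

View pics/s11.png

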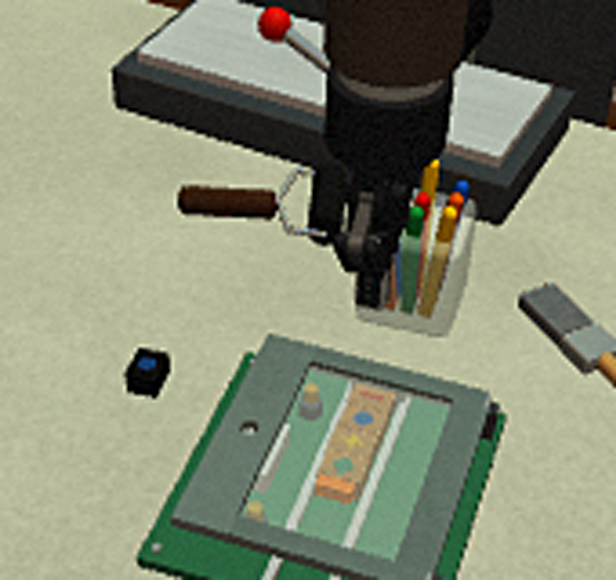

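View pics/w11.png

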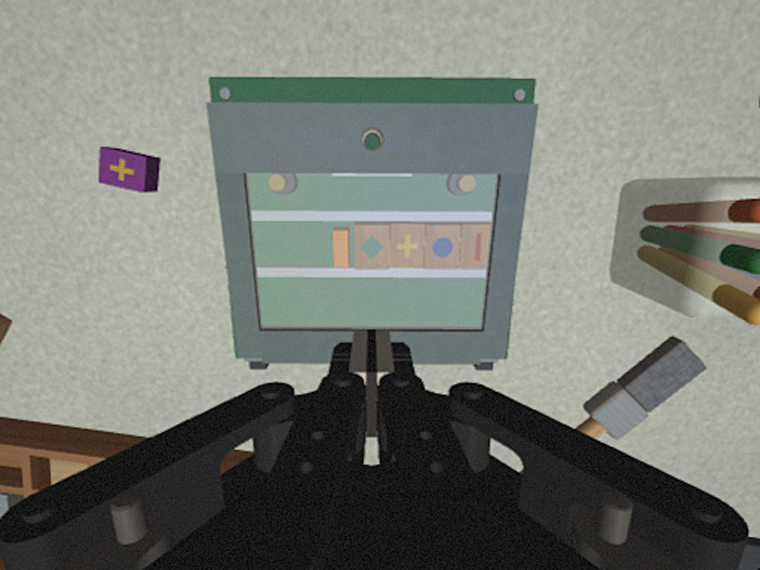

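Cover down: the key (341,247) has dropped behind the green block (372,247), the row is tight, and the cover hole is at (372,139). Now to the brass pin.

```bash
python3 -c "
from h import *
s=state(); g=np.array((511,-329,190.)); rel(g)
w=get_image('wrist'); print('hole w/ z55',onz(w,np.array((371.5,139.5))*512/760-.5,55), jw((-70,0,0)))
for l in ('cover_hole','cover_edge'): print(l,[(np.round(d['xyz'],1),injig(d['xyz']).round(1),d['confidence']) for d in nets.pinpoint(w,l)[:2]])
p=get_image('scene');
for l in ('cover_hole','cover_edge','pin_grip','pin_tip'): print(l,[(np.round(d['xyz'],1),injig(d['xyz']).round(1),d['confidence']) for d in nets.pinpoint(p,l)[:2]])
"
```

```text
t 12.733 pos [558.4 125.8 193.6] q [6.468e-01 7.626e-01 4.000e-04 3.000e-04] F [-0.7 -0.  -0. ] M [ 0.03  0.05 -0.04] w -0.2 j [ 0.505  0.318 -0.169  0.    -1.083 -1.912]
xyz cm [-44.09 -12.1    0.35]
hole w/ z55 [468.9801698  111.28716811  55.        ] [467.78874692 110.59621271   0.        ]
cover_hole [(array([470.3, 111.4,  56.7]), array([-67.4,   0.4,  56.7]), 0.72)]
cover_edge [(array([444.4, 105. ,  53.6]), array([-94. ,  -1.8,  53.6]), 0.94)]
cover_hole [(array([469.8, 109. ,  54.5]), array([-68.3,  -1.9,  54.5]), 0.79)]
cover_edge [(array([445.5, 107.6,  52.6]), array([-92.5,   0.6,  52.6]), 0.72), (array([540. , 123.8,   1.5]), array([3.4, 1.4, 1.5]), 0.72)]
pin_grip [(array([ 512.2, -332.2,   66.1]), array([ -97.4, -444.2,   66.1]), 0.48)]
pin_tip [(array([ 5.108e+02, -2.932e+02,  3.000e-01]), array([-9.250e+01, -4.055e+02,  3.000e-01]), 0.72), (array([ 509.7, -329.8,    6.9]), array([ -99.5, -441.4,    6.9]), 0.59)]
```

{"fn": "apply_moves", "kwargs": {"steps": [{"hand":0.5,"xyz":[-44.1,-12.1,0.3],"delta_rot":[0,0,0]},{"hand":0.5,"xyz":[-44.1,-12.1,0.3],"delta_rot":[0,0,0]},{"hand":0.5,"xyz":[-44.1,-12.1,0.3],"delta_rot":[0,0,0]},{"hand":0.5,"xyz":[-44.1,-12.1,0.3],"delta_rot":[0,0,0]},{"hand":0.5,"xyz":[-44.1,-12.1,0.3],"delta_rot":[0,0,0]},{"hand":0.5,"xyz":[-44.1,-12.1,0.3],"delta_rot":[0,0,0]},{"hand":0.5,"xyz":[-44.1,-12.1,0.3],"delta_rot":[0,0,0]},{"hand":0.5,"xyz":[-44.1,-12.1,0.3],"delta_rot":[0,0,0]},{"hand":0.5,"xyz":[-44.1,-12.1,0.3],"delta_rot":[0,0,0]},{"hand":0.5,"xyz":[-44.1,-12.1,0.3],"delta_rot":[0,0,0]},{"hand":0.5,"xyz":[-44.1,-12.1,0.3],"delta_rot":[0,0,0]},{"hand":0.5,"xyz":[-44.1,-12.1,0.3],"delta_rot":[0,0,0]}]}}

```text
clock: 14.13
position: [509.3, -335.2, 189.7]
ee_rot: [0.649, 0.76, -0.001, 0.0]
contact_force: [-0.2, -0.1, -0.6]
gripper_width: 42.5
```

{"fn": "apply_moves", "kwargs": {"steps": [{"hand":0.5,"xyz":[0,0,0],"delta_rot":[0,0,0]},{"hand":0.5,"xyz":[0,0,0],"delta_rot":[0,0,0]},{"hand":0.5,"xyz":[0,0,0],"delta_rot":[0,0,0]}]}}

```text
clock: 14.38
position: [510.8, -328.3, 190.3]
ee_rot: [0.646, 0.763, 0.0, -0.0]
contact_force: [0.1, 0.2, 0.3]
gripper_width: 43.0
```

```bash
python3 -c "
from h import *
s=state(); rel((511,-329,190.))
w=get_image('wrist'); save(w,'w12.png'); np.save('w12.npy',w,allow_pickle=True)
for l in ('pin_grip','pin_tip','stand','spare_pin'): print(l,[(np.round(d['xyz'],1),d['confidence']) for d in nets.pinpoint(w,l)[:2]])
"
```

```text
t 14.383 pos [ 510.8 -328.3  190.3] q [ 6.465e-01  7.629e-01  0.000e+00 -1.000e-04] F [0.1 0.2 0.3] M [0.02 0.07 0.04] w 43.0 j [-0.305  0.378 -0.086 -0.    -1.107 -1.101]
xyz cm [-0.07  0.01  0.03]
pin_grip [(array([ 507.4, -329.9,   69.7]), 0.56)]
pin_tip []
stand [(array([ 5.070e+02, -2.928e+02, -4.000e-01]), 0.81)]
spare_pin [(array([ 508.3, -257.6,   13.6]), 0.96), (array([ 511.4, -326.6,   66.5]), 0.49)]
```

View pics/w12.png

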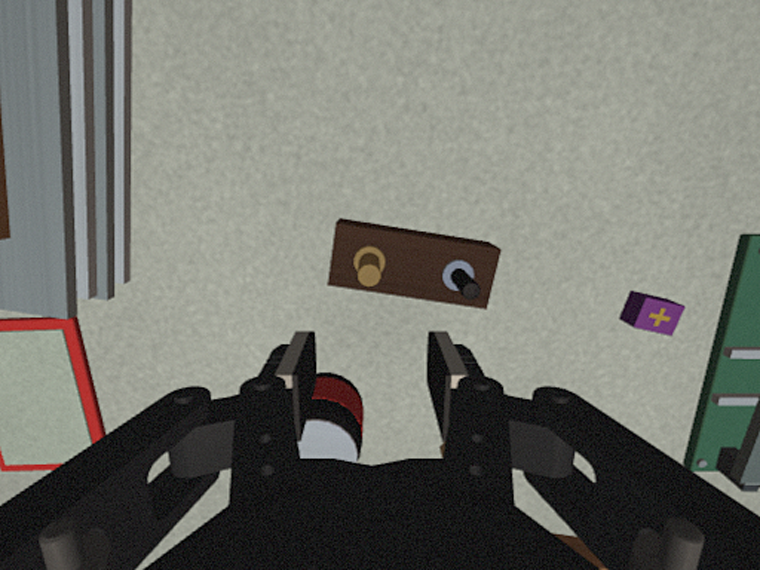

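The brass pin (top 369,275, flange 369,261) lies between the jaws' line; the spare with the black grip is at (460,277). The choice is clear.

```bash
python3 -c "
from h import *
w=np.load('w12.npy',allow_pickle=True).item(); k=512/760
print('top',onz(w,np.array((369,275))*k-.5,84),'fl',onz(w,np.array((369,262))*k-.5,41),'sp',onz(w,np.array((458.5,275))*k-.5,41))
s=state(); q=R.from_quat(s['ee_rot'])
for o in ((0,0,60),(0,0,0),(0,-11,0),(0,11,0),(21,-11,0),(21,-11,-13),(21,11,0)): print(o,proj(w,s['position']+q.apply(o))/k)
g=np.array((511,-329,84.)); rel(g)
"
```

```text
top [ 508.34379171 -330.17020588   84.        ] fl [ 508.82907321 -330.32740236   41.        ] sp [ 507.62101099 -259.76239101   41.        ]
t 14.633 pos [ 511.  -328.2  190.6] q [6.462e-01 7.631e-01 1.000e-04 2.000e-04] F [ 1.1  0.7 -0.6] M [ 0.02 -0.02  0.01] w 42.6 j [-0.305  0.378 -0.085 -0.    -1.107 -1.101]
(0, 0, 60) [[370.44201367 299.76940824]]
(0, 0, 0) [[370.44611563 344.19649989]]
(0, -11, 0) [[370.41628243 319.11423046]]
(0, 11, 0) [[370.47491564 368.41011312]]
(21, -11, 0) [[422.23966609 319.05429258]]
(21, -11, -13) [[426.6047253  331.30188039]]
(21, 11, 0) [[420.50374136 368.34645728]]
xyz cm [-0.07 -0.02 10.66]
```

```bash
python3 -c "
from h import *
p=get_image('scene')
pos=np.array([559.8,38.7,31.6]); q=R.from_quat([6.467e-01,7.627e-01,-6e-4,-4e-4])
for o in ((-6,-11,0),(-6,11,0),(6,11,0),(-6,11,-13),(6,11,-13),(-6,-11,-13)): print(o,(proj(p,pos+q.apply(o))-[250,170])*580/50)
"
```

```text
(-6, -11, 0) [[238.36127711 475.36257518]]
(-6, 11, 0) [[328.0524445  499.48905571]]
(6, 11, 0) [[343.29027469 461.98735014]]
(-6, 11, -13) [[330.19846327 463.94780464]]
(6, 11, -13) [[345.57508989 426.34738338]]
(-6, -11, -13) [[239.57538654 439.75194228]]
```

```bash
python3 -c "
from h import *
rel((509,-330,100.)); rel((509,-330,38.))"
```

```text
xyz cm [-0.12 -0.22  9.06]
xyz cm [-0.12 -0.22 15.26]
```

{"fn": "apply_moves", "kwargs": {"steps": [{"hand":0.42,"xyz":[-0.1,-0.2,4],"delta_rot":[0,0,0]},{"hand":0.42,"xyz":[-0.1,-0.2,7.5],"delta_rot":[0,0,0]},{"hand":0.42,"xyz":[-0.1,-0.2,9],"delta_rot":[0,0,0]},{"hand":0.42,"xyz":[-0.1,-0.2,9],"delta_rot":[0,0,0]},{"hand":0.42,"xyz":[-0.1,-0.2,9],"delta_rot":[0,0,0]}]}}

```text
clock: 15.1
position: [508.9, -330.4, 100.0]
ee_rot: [0.647, 0.763, -0.001, -0.0]
contact_force: [-0.6, -0.0, 0.1]
gripper_width: 35.9
```

```bash
python3 -c "
from h import *
rel((509,-330,38.))
w=get_image('wrist'); save(w,'w13.png');p=get_image('scene'); save(p,'s13.png',(150,260,230,340)); s=state()
k=512/760
print('top',onz(w,np.array((369,275))*k-.5,84))
q=R.from_quat(s['ee_rot'])
for o in ((0,0,0),(0,11,-11),): print(o,(proj(p,s['position']+q.apply(o))-[150,260])*580/80)
"
```

```text
xyz cm [0.04 0.03 6.2 ]
t 15.2 pos [ 510.2 -331.   102.2] q [6.465e-01 7.629e-01 4.000e-04 1.800e-03] F [0.1 0.3 0.2] M [-0.06  0.02 -0.  ] w 35.9 j [-3.090e-01  4.620e-01 -1.960e-01  1.000e-03 -9.100e-01 -1.097e+00]
top [ 483.96230152 -335.41402273   84.        ]
(0, 0, 0) [[141.77966691 321.32858641]]
(0, 11, -11) [[169.85983604 316.07888088]]
```

View pics/w13.png

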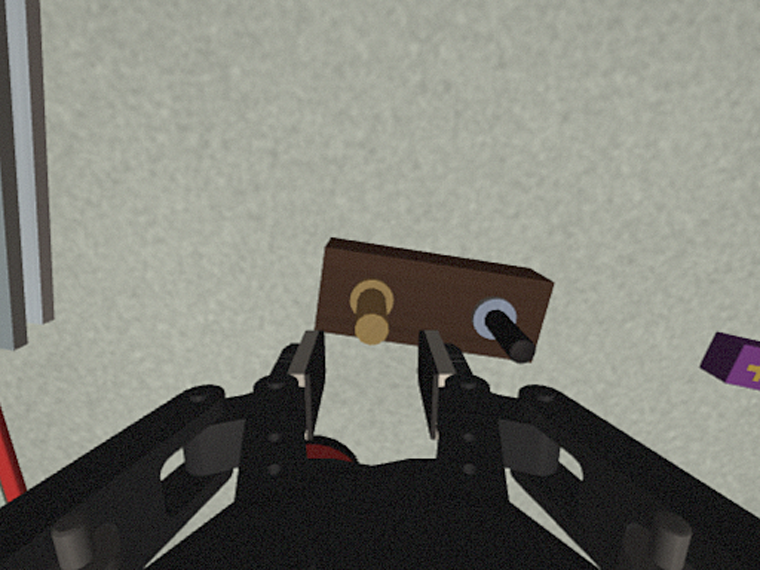

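View pics/s13.png

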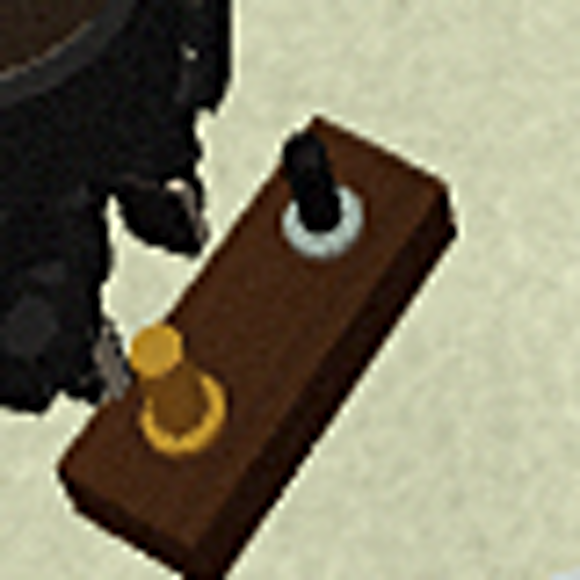

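```bash
python3 -c "
from h import *
p=get_image('scene');s=state();q=R.from_quat(s['ee_rot'])
c=lambda X:(proj(p,X)-[150,260])*580/80
print('pin top',c((509,-330,84)),'flange',c((509,-330,41)))
for o in ((-18,-11,-11),(-18,11,-11),(18,-11,-11),(18,11,-11),(18,11,-30),(18,-11,-30),(0,0,0)): print(o,c(s['position']+q.apply(o)))
w=get_image('wrist');k=512/760
print('wrist top',onz(w,np.array((371.5,329))*k-.5,84),onz(w,np.array((371.5,301))*k-.5,41))
save(w,'w14.png')
for o in ((-18,-11,-11),(-18,11,-11),(18,-11,-11),(18,11,-11)): print(o,proj(w,s['position']+q.apply(o))/k)
"
```

```text
t 15.25 pos [ 510.3 -331.   102.5] q [6.466e-01 7.628e-01 6.000e-04 2.000e-03] F [-0.2  0.1  0.7] M [-0.01 -0.01 -0.03] w 35.6 j [-3.090e-01  4.610e-01 -1.960e-01  1.000e-03 -9.100e-01 -1.097e+00]
pin top [[153.11648388 344.71439225]] flange [[181.09065002 407.73989619]]
(-18, -11, -11) [[ 64.11015122 350.43681718]]
(-18, 11, -11) [[136.81756829 376.27907614]]
(18, -11, -11) [[130.84062144 232.93931676]]
(18, 11, -11) [[201.63540103 257.13157329]]
(18, 11, -30) [[189.05430991 224.81842964]]
(18, -11, -30) [[116.90162619 200.35719958]]
(0, 0, 0) [[141.70754831 320.99105058]]
wrist top [ 511.01543508 -330.68181414   84.        ] [ 511.55849735 -330.67431319   41.        ]
(-18, -11, -11) [[322.68570351 328.52692803]]
(-18, 11, -11) [[324.4784696  380.74654129]]
(18, -11, -11) [[417.66750536 328.48182394]]
(18, 11, -11) [[415.94817255 380.69366698]]
```

Fingers and pin are aligned within about 1–2 mm in both views; the measured tip is about 11 mm behind the reported TCP. Descend so the tip is just above the flange, then close.

{"fn": "apply_moves", "kwargs": {"steps": [{"hand":0.42,"xyz":[0,0,2],"delta_rot":[0,0,0]},{"hand":0.42,"xyz":[0,0,4],"delta_rot":[0,0,0]},{"hand":0.42,"xyz":[0,0,5],"delta_rot":[0,0,0]},{"hand":0.42,"xyz":[0,0,6],"delta_rot":[0,0,0]},{"hand":0.42,"xyz":[0,0,6.2],"delta_rot":[0,0,0]},{"hand":0.42,"xyz":[0,0,6.2],"delta_rot":[0,0,0]}]}}

```text
clock: 15.8
position: [508.9, -330.6, 38.2]
ee_rot: [0.647, 0.763, -0.0, -0.0]
contact_force: [0.1, -0.7, -0.7]
gripper_width: 35.9
```

```bash
python3 -c "
from h import *
s=state()
w=get_image('wrist'); save(w,'w15.png');p=get_image('scene'); save(p,'s15.png',(150,260,230,340))"
```

```text
t 15.8 pos [ 508.9 -330.6   38.2] q [ 6.468e-01  7.626e-01 -1.000e-04 -1.000e-04] F [ 0.1 -0.7 -0.7] M [-0.03 -0.07 -0.02] w 35.9 j [-0.31   0.539 -0.255  0.    -0.777 -1.097]
```

View pics/w15.png

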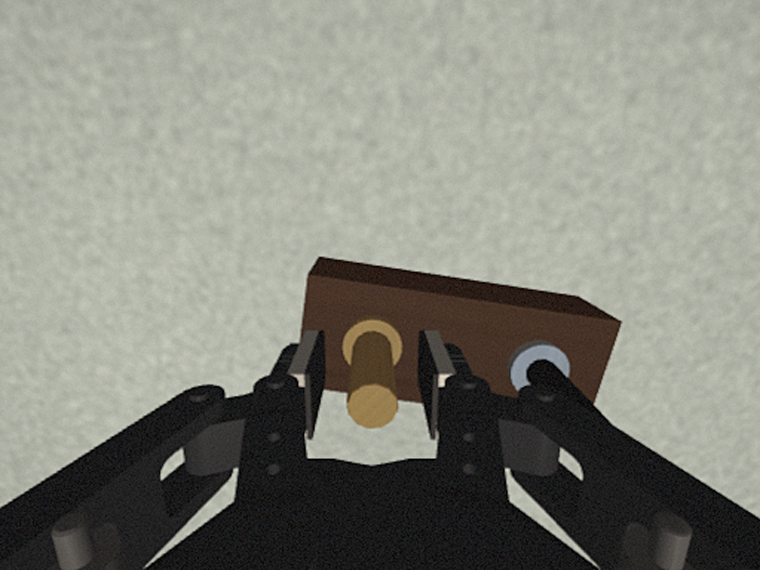

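View pics/s15.png

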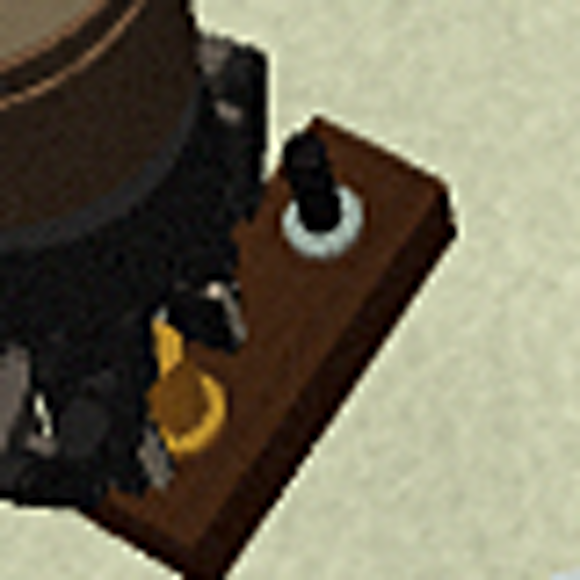

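The pin stem is centred between the pads, tips just above the flange, spare untouched. Close.

{"fn": "apply_moves", "kwargs": {"steps": [{"hand":0,"xyz":[0,0,0],"delta_rot":[0,0,0]},{"hand":0,"xyz":[0,0,0],"delta_rot":[0,0,0]},{"hand":0,"xyz":[0,0,0],"delta_rot":[0,0,0]},{"hand":0,"xyz":[0,0,0],"delta_rot":[0,0,0]},{"hand":0,"xyz":[0,0,0],"delta_rot":[0,0,0]},{"hand":0,"xyz":[0,0,0],"delta_rot":[0,0,0]}]}}

```text
clock: 16.4
position: [509.5, -330.8, 39.4]
ee_rot: [0.647, 0.763, 0.0, 0.001]
contact_force: [-0.9, 0.6, 6.0]
gripper_width: 14.3
```

{"fn": "apply_moves", "kwargs": {"steps": [{"hand":0,"xyz":[0,0,-1],"delta_rot":[0,0,0]},{"hand":0,"xyz":[0,0,-3],"delta_rot":[0,0,0]},{"hand":0,"xyz":[0,0,-6],"delta_rot":[0,0,0]},{"hand":0,"xyz":[0,0,-10],"delta_rot":[0,0,0]},{"hand":0,"xyz":[0,0,-10],"delta_rot":[0,0,0]},{"hand":0,"xyz":[0,0,-10],"delta_rot":[0,0,0]},{"hand":0,"xyz":[0,0,-10],"delta_rot":[0,0,0]}]}}

```text
clock: 16.98
position: [508.1, -330.0, 138.0]
ee_rot: [0.647, 0.762, 0.0, -0.001]
contact_force: [0.1, -0.3, -1.4]
gripper_width: 14.2
```

```bash
python3 -c "
from h import *
s=state()
w=get_image('wrist'); save(w,'w16.png');np.save('w16.npy',w,allow_pickle=True);p=get_image('scene'); save(p,'s16.png',(110,220,230,340));np.save('s16.npy',p,allow_pickle=True)
rel((469,111,140.)); 
for x in (w,p):
  for l in ('pin_grip','pin_tip'): print(l,[(np.round(d['xyz'],1),d['confidence']) for d in nets.pinpoint(x,l)[:2]])
state()"
```

```text
t 16.983 pos [ 508.1 -330.   138. ] q [ 6.471e-01  7.624e-01  2.000e-04 -6.000e-04] F [ 0.1 -0.3 -1.4] M [-0.03  0.03  0.02] w 14.2 j [-3.100e-01  4.230e-01 -1.570e-01 -1.000e-03 -9.920e-01 -1.097e+00]
xyz cm [44.14  3.37 -0.25]
pin_grip [(array([ 509.1, -327.3,  167.9]), 0.73)]
pin_tip [(array([ 508.8, -325.4,  105. ]), 0.94)]
pin_grip [(array([ 509. , -331.8,  162.7]), 0.66), (array([635.3, 145.2,  42.3]), 0.45)]
pin_tip [(array([ 507.1, -328.6,  105.7]), 0.5)]
t 17.283 pos [ 508.2 -330.3  137.1] q [ 6.469e-01  7.626e-01 -4.000e-04 -1.100e-03] F [ 0.1  0.8 -0.1] M [ 0.07 -0.02 -0.02] w 14.5 j [-0.31   0.425 -0.156 -0.    -0.992 -1.097]
```

View pics/w16.png

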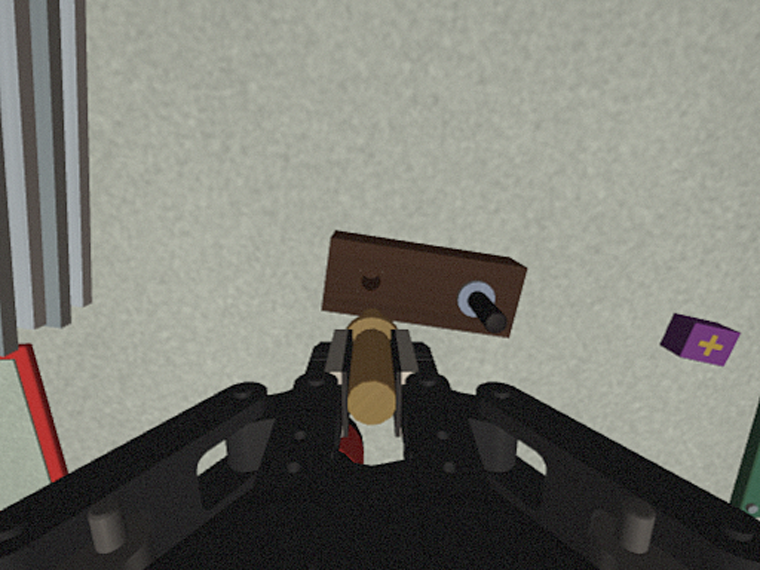

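View pics/s16.png

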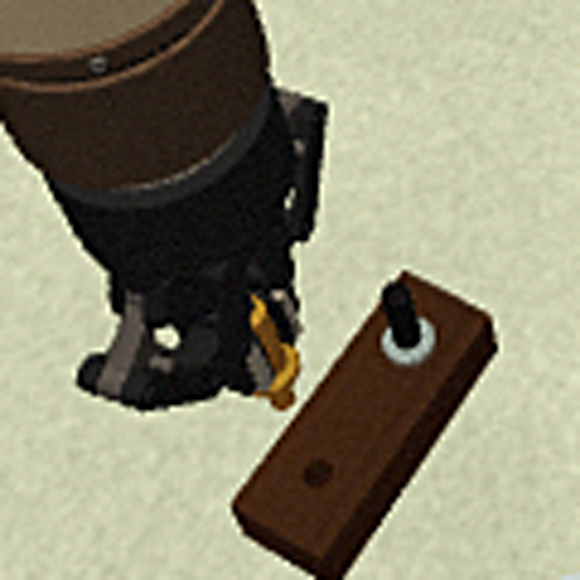

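The pin is gripped and lifted cleanly (top 372,402; stand hole empty at 371,282), and the spare is still in place. Compute the pin offset and move above the cover hole.

```bash
python3 -c "
from h import *
w=np.load('w16.npy',allow_pickle=True).item(); k=512/760
pos=np.array([508.1,-330,138.]); q=R.from_quat([6.471e-01,7.624e-01,2e-4,-6e-4])
for u,z in (((372,402),138+44.6),((371.5,336),138+1.6)):
  X=onz(w,np.array(u)*k-.5,z); print(X, q.inv().apply(X-pos))
s=state(); rel((468,111,125.))"
```

```text
[ 507.2644217  -329.87820744  182.6       ] [  0.30831669  -0.82570822 -44.59928443]
[ 503.80829916 -330.52965803  139.6       ] [ 0.17673272 -4.32147835 -1.59775599]
t 17.283 pos [ 508.2 -330.3  137.1] q [ 6.469e-01  7.626e-01 -4.000e-04 -1.100e-03] F [ 0.1  0.8 -0.1] M [ 0.07 -0.02 -0.02] w 14.5 j [-0.31   0.425 -0.156 -0.    -0.992 -1.097]
xyz cm [44.2   3.23  1.26]
```

{"fn": "apply_moves", "kwargs": {"steps": [{"hand":0,"xyz":[4,0.3,-3],"delta_rot":[0,0,0]},{"hand":0,"xyz":[44.2,3.2,-1],"delta_rot":[0,0,0]},{"hand":0,"xyz":[44.2,3.2,-1],"delta_rot":[0,0,0]},{"hand":0,"xyz":[44.2,3.2,-1],"delta_rot":[0,0,0]},{"hand":0,"xyz":[44.2,3.2,-1],"delta_rot":[0,0,0]},{"hand":0,"xyz":[44.2,3.2,-1],"delta_rot":[0,0,0]},{"hand":0,"xyz":[44.2,3.2,-1],"delta_rot":[0,0,0]},{"hand":0,"xyz":[44.2,3.2,-1],"delta_rot":[0,0,0]},{"hand":0,"xyz":[44.2,3.2,-1],"delta_rot":[0,0,0]},{"hand":0,"xyz":[44.2,3.2,-1],"delta_rot":[0,0,0]},{"hand":0,"xyz":[44.2,3.2,-1],"delta_rot":[0,0,0]},{"hand":0,"xyz":[44.2,3.2,-1],"delta_rot":[0,0,0]}]}}

```text
clock: 18.28
position: [468.4, 115.7, 148.2]
ee_rot: [0.644, 0.765, 0.001, 0.0]
contact_force: [-1.0, -0.6, -1.2]
gripper_width: 14.0
```

{"fn": "apply_moves", "kwargs": {"steps": [{"hand":0,"xyz":[0,0,1],"delta_rot":[0,0,0]},{"hand":0,"xyz":[0,0,2],"delta_rot":[0,0,0]},{"hand":0,"xyz":[0,0,2],"delta_rot":[0,0,0]},{"hand":0,"xyz":[0,0,2],"delta_rot":[0,0,0]}]}}

```text
clock: 18.62
position: [467.9, 110.4, 127.8]
ee_rot: [0.647, 0.763, -0.001, -0.0]
contact_force: [-0.5, 0.1, 0.1]
gripper_width: 14.5
```

```bash
python3 -c "
from h import *
s=state(); rel((468.5,111,105.))
w=get_image('wrist'); save(w,'w17.png');np.save('w17.npy',w,allow_pickle=True);p=get_image('scene'); save(p,'s17.png',(200,120,290,210));np.save('s17.npy',p,allow_pickle=True)
for x in (w,p):
  for l in ('pin_grip','pin_tip','cover_hole'): print(l,[(np.round(d['xyz'],1),d['confidence']) for d in nets.pinpoint(x,l)[:2]])
state()"
```

```text
t 18.617 pos [467.9 110.4 127.8] q [ 6.469e-01  7.626e-01 -9.000e-04 -2.000e-04] F [-0.5  0.1  0.1] M [-0.01  0.    0.01] w 14.5 j [ 0.571  0.24  -0.471  0.    -0.862 -1.978]
xyz cm [0.05 0.07 2.28]
pin_grip [(array([470.5, 114.8, 158.3]), 0.97), (array([469.2, 114.4,  34.1]), 0.39)]
pin_tip [(array([466.7, 111.1,  96.5]), 0.89), (array([470.8, 111.8,  36.3]), 0.17)]
cover_hole [(array([469.4, 111.2,  57.6]), 0.63)]
pin_grip [(array([469.4, 107.7, 155.7]), 0.44), (array([469.2, 112.8,  34. ]), 0.22)]
pin_tip [(array([ 509.3, -293.8,    2.5]), 0.64), (array([469.1, 111. ,  94.7]), 0.37)]
cover_hole [(array([469.8, 111.4,  55.9]), 0.8)]
t 19.017 pos [468.4 110.7 128.6] q [6.470e-01 7.625e-01 3.000e-04 1.000e-04] F [ 0.2  0.3 -0.5] M [0.08 0.03 0.01] w 14.7 j [ 0.571  0.239 -0.47   0.    -0.862 -1.978]
```

View pics/w17.png

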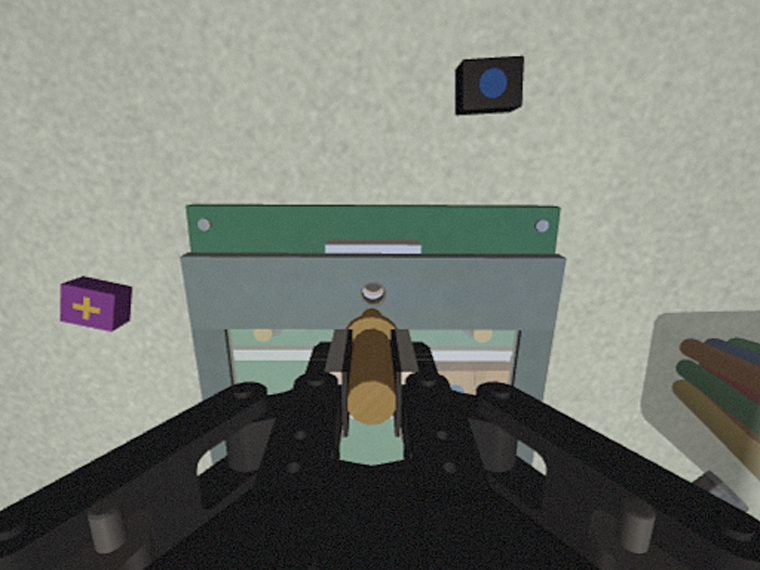

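View pics/s17.png

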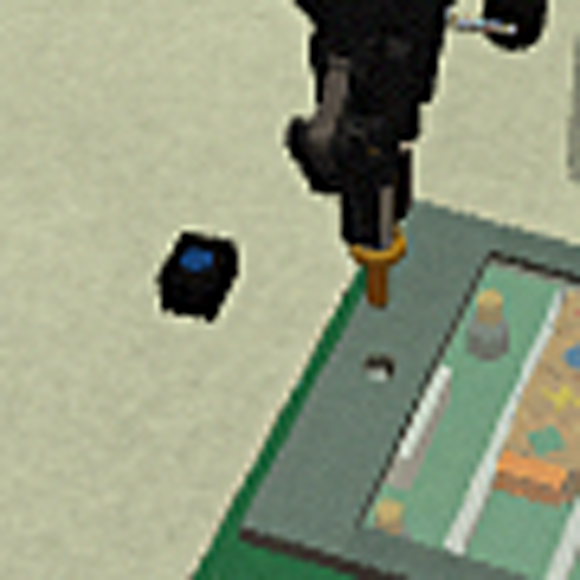

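```bash
python3 -c "
from h import *
w=np.load('w17.npy',allow_pickle=True).item();p=np.load('s17.npy',allow_pickle=True).item(); k=512/760
zt=128-33.4
a=onz(w,np.array((371.5,318.5))*k-.5,zt);b=onz(w,np.array((372.5,292))*k-.5,56); print('wrist',a,b,b-a)
c=90/580
a=onz(p,np.array((377,301))*c+[200,120]-.5,zt);b=onz(p,np.array((379.5,368))*c+[200,120]-.5,56); print('scene',a,b,b-a)
save(w,'w17c.png',(200,170,300,250)); save(p,'s17c.png',(245,145,275,185))
"
```

```text
wrist [468.930798   110.76753971  94.6       ] [466.62774065 110.96345899  56.        ] [ -2.30305735   0.19591928 -38.6       ]
scene [467.14014607 110.96539778  94.6       ] [469.05435984 109.29503548  56.        ] [  1.91421377  -1.6703623  -38.6       ]
```

View pics/w17c.png

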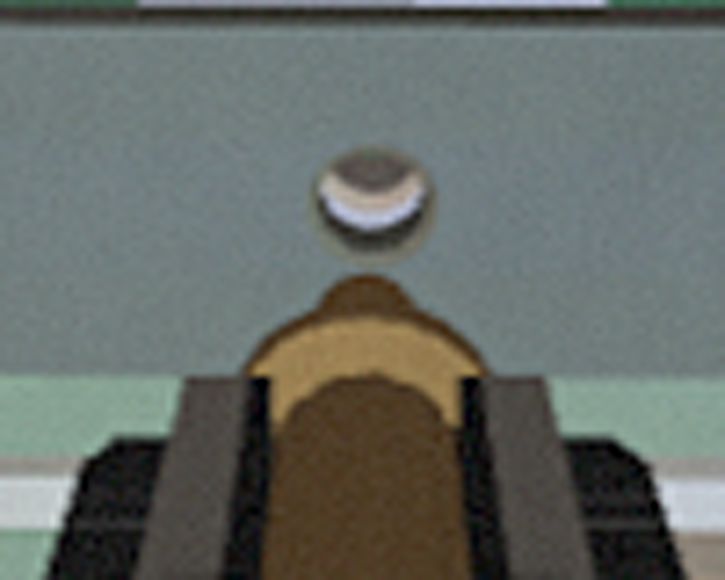

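View pics/s17c.png

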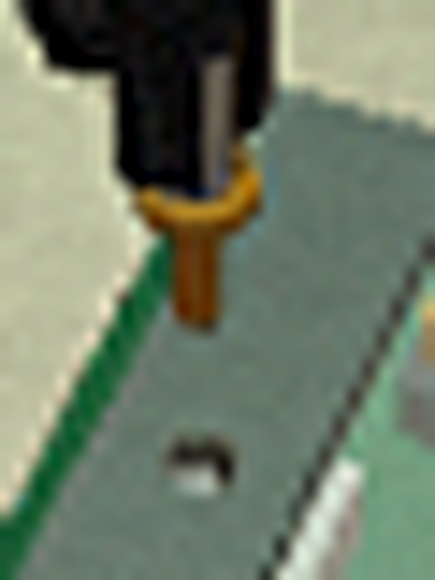

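Lateral alignment is within about 2 mm, but the two views differ by 4 mm in x. I'll go closer and re-measure.

{"fn": "apply_moves", "kwargs": {"steps": [{"hand":0,"xyz":[0,0,1.5],"delta_rot":[0,0,0]},{"hand":0,"xyz":[0,0,2.5],"delta_rot":[0,0,0]},{"hand":0,"xyz":[0,0,3.1],"delta_rot":[0,0,0]},{"hand":0,"xyz":[0,0,3.1],"delta_rot":[0,0,0]},{"hand":0,"xyz":[0,0,3.1],"delta_rot":[0,0,0]}]}}

```text
clock: 19.43
position: [468.4, 110.7, 97.4]
ee_rot: [0.647, 0.763, -0.0, 0.0]
contact_force: [0.1, 0.8, -0.3]
gripper_width: 14.3
```

```bash
python3 -c "
from h import *
s=state()
w=get_image('wrist'); save(w,'w18c.png',(200,170,300,250));np.save('w18.npy',w,allow_pickle=True);p=get_image('scene'); save(p,'s18c.png',(240,145,280,185));np.save('s18.npy',p,allow_pickle=True)
t=get_image('top'); save(t,'t18c.png',(200,180,260,230))
state()"
```

```text
t 19.433 pos [468.4 110.7  97.4] q [ 6.468e-01  7.627e-01 -2.000e-04  1.000e-04] F [ 0.1  0.8 -0.3] M [0.06 0.   0.04] w 14.3 j [ 0.571  0.282 -0.508  0.    -0.781 -1.978]
t 19.583 pos [468.8 111.   98. ] q [6.468e-01 7.626e-01 7.000e-04 3.000e-04] F [ 0.4 -0.6 -1.2] M [-0.01  0.    0.02] w 14.7 j [ 0.571  0.281 -0.507  0.    -0.781 -1.978]
```

View pics/w18c.png

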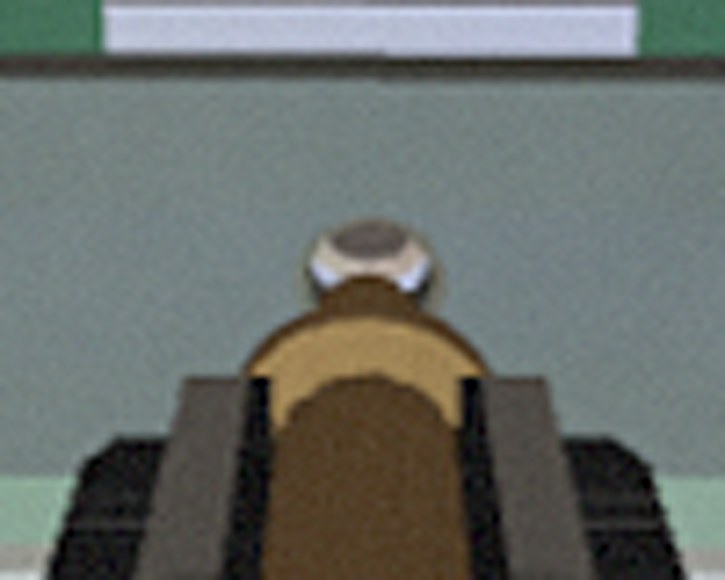

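View pics/s18c.png

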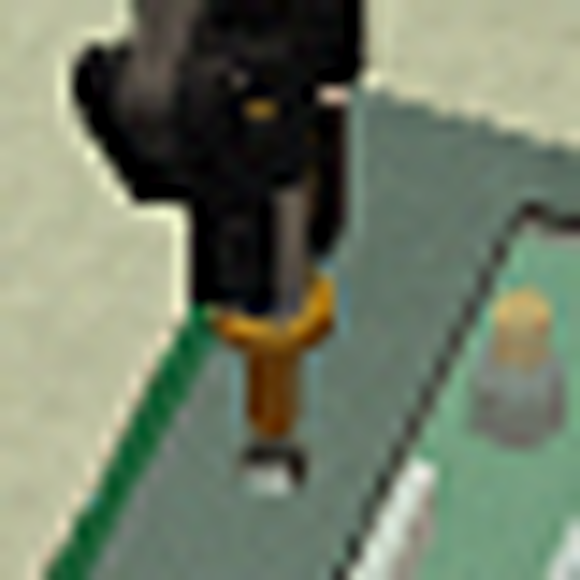

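```bash
python3 -c "
from h import *
w=np.load('w18.npy',allow_pickle=True).item();p=np.load('s18.npy',allow_pickle=True).item()
zt=97.5-33.4; zm=40+170*.06+5
c=1/7.25
for zz in (zt-2,zt,zt+2):
  a=onz(w,np.array((366,318))*c+[200,170]-.5,zz);b=onz(w,np.array((370,281))*c+[200,170]-.5,zm); print('wrist',a,b,b-a)
  c2=40/580
  a2=onz(p,np.array((272,420))*c2+[240,145]-.5,zz);b2=onz(p,np.array((272,471))*c2+[240,145]-.5,zm); print('scene',a2,b2,b2-a2)
"
```

```text
wrist [469.63669255 111.33816387  62.1       ] [467.9869118  111.49871704  55.2       ] [-1.64978076  0.16055316 -6.9       ]
scene [465.55949793 114.92153406  62.1       ] [469.081421  108.4697935  55.2      ] [ 3.52192307 -6.45174057 -6.9       ]
wrist [468.9107762  111.21635147  64.1       ] [467.9869118  111.49871704  55.2       ] [-0.9238644   0.28236557 -8.9       ]
scene [466.55548217 113.14488279  64.1       ] [469.081421  108.4697935  55.2      ] [ 2.52593883 -4.67508929 -8.9       ]
wrist [468.18485984 111.09453907  66.1       ] [467.9869118  111.49871704  55.2       ] [ -0.19794804   0.40417797 -10.9       ]
scene [467.55146641 111.36823152  66.1       ] [469.081421  108.4697935  55.2      ] [  1.52995459  -2.89843802 -10.9       ]
```

View pics/t18c.png

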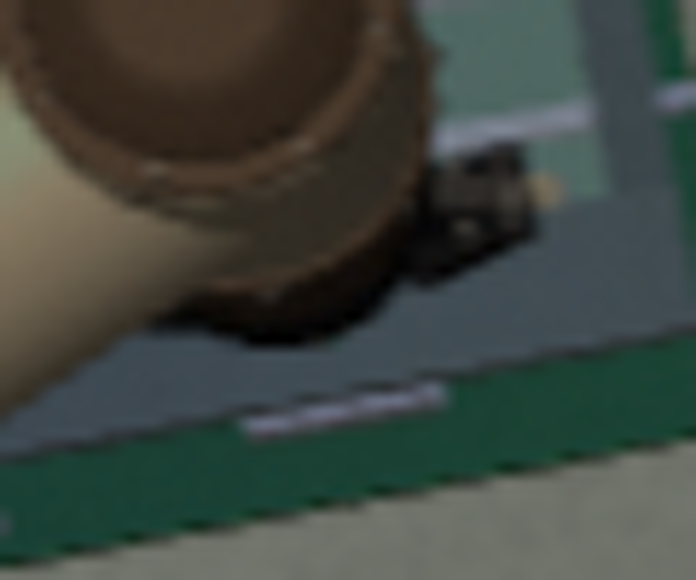

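Both views now agree to within about 1 mm (the scene difference lies along its line of sight). Insert through the cover.

{"fn": "apply_moves", "kwargs": {"steps": [{"hand":0,"xyz":[0,0,0.5],"delta_rot":[0,0,0]},{"hand":0,"xyz":[0,-0.03,0.9],"delta_rot":[0,0,0]},{"hand":0,"xyz":[0,-0.03,1.2],"delta_rot":[0,0,0]},{"hand":0,"xyz":[0,-0.03,1.5],"delta_rot":[0,0,0]},{"hand":0,"xyz":[0,-0.03,1.5],"delta_rot":[0,0,0]}]}}

```text
clock: 20.0
position: [467.5, 110.5, 81.5]
ee_rot: [0.647, 0.763, -0.001, -0.0]
contact_force: [0.4, -0.1, -0.4]
gripper_width: 14.5
```

```bash
python3 -c "
from h import *
s=state()
w=get_image('wrist'); save(w,'w19c.png',(200,170,300,250));p=get_image('scene'); save(p,'s19c.png',(240,145,280,185))
state()"
```

```text
t 20.0 pos [467.5 110.5  81.5] q [ 6.469e-01  7.625e-01 -7.000e-04 -3.000e-04] F [ 0.4 -0.1 -0.4] M [-0.02 -0.05 -0.  ] w 14.5 j [ 0.571  0.304 -0.527 -0.    -0.741 -1.978]
t 20.1 pos [467.9 110.7  82.1] q [ 6.469e-01  7.626e-01 -2.000e-04 -0.000e+00] F [ 0.5 -0.2 -0. ] M [-0.02 -0.04  0.01] w 14.8 j [ 0.571  0.304 -0.526  0.    -0.742 -1.978]
```

View pics/w19c.png

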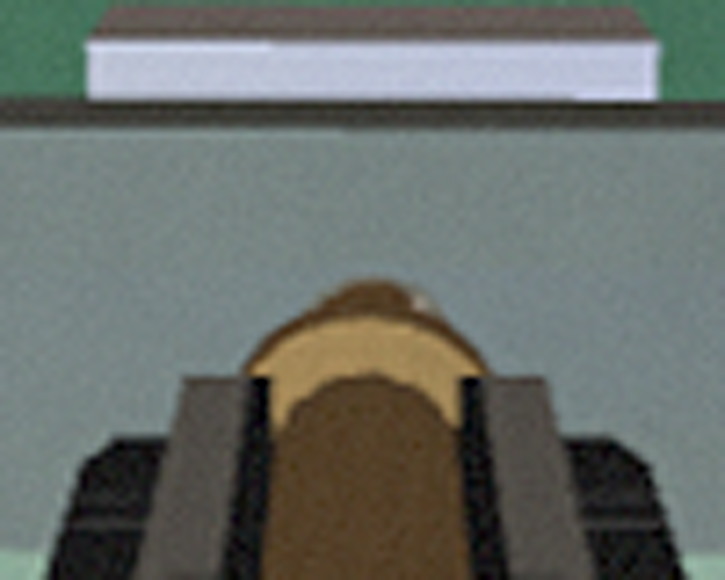

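View pics/s19c.png

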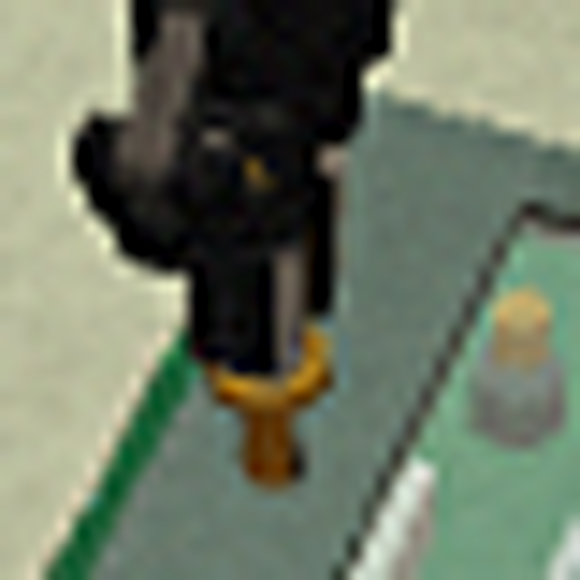

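{"fn": "apply_moves", "kwargs": {"steps": [{"hand":0,"xyz":[0.05,0,0.4],"delta_rot":[0,0,0]},{"hand":0,"xyz":[0.05,0,0.8],"delta_rot":[0,0,0]},{"hand":0,"xyz":[0.05,0,1.2],"delta_rot":[0,0,0]},{"hand":0,"xyz":[0.05,0,1.2],"delta_rot":[0,0,0]}]}}

```text
clock: 20.43
position: [467.3, 110.9, 69.3]
ee_rot: [0.647, 0.763, -0.001, -0.0]
contact_force: [0.2, 0.3, -0.8]
gripper_width: 14.6
```

{"fn": "apply_moves", "kwargs": {"steps": [{"hand":0,"xyz":[0,0,0.3],"delta_rot":[0,0,0]},{"hand":0,"xyz":[0,0,0.6],"delta_rot":[0,0,0]},{"hand":0,"xyz":[0,0,0.8],"delta_rot":[0,0,0]},{"hand":0,"xyz":[0,0,0.8],"delta_rot":[0,0,0]}]}}

```text
clock: 20.77
position: [467.6, 111.1, 61.8]
ee_rot: [0.647, 0.763, -0.0, -0.0]
contact_force: [1.2, -0.7, -0.3]
gripper_width: 14.1
```

The tip is now at about 28 mm, inside the lower hole (mouth 33). Press on in stages.

{"fn": "apply_moves", "kwargs": {"steps": [{"hand":0,"xyz":[0,0,0.3],"delta_rot":[0,0,0]},{"hand":0,"xyz":[0,0,0.6],"delta_rot":[0,0,0]},{"hand":0,"xyz":[0,0,0.8],"delta_rot":[0,0,0]},{"hand":0,"xyz":[0,0,0.8],"delta_rot":[0,0,0]}]}}

```text
clock: 21.1
position: [467.9, 111.3, 54.2]
ee_rot: [0.647, 0.763, 0.0, -0.0]
contact_force: [-0.3, 0.4, 1.8]
gripper_width: 14.5
```

{"fn": "apply_moves", "kwargs": {"steps": [{"hand":0,"xyz":[0,0,0.2],"delta_rot":[0,0,0]},{"hand":0,"xyz":[0,0,0.4],"delta_rot":[0,0,0]},{"hand":0,"xyz":[0,0,0.5],"delta_rot":[0,0,0]},{"hand":0,"xyz":[0,0,0.5],"delta_rot":[0,0,0]}]}}

```text
clock: 21.43
position: [467.7, 111.3, 49.2]
ee_rot: [0.647, 0.763, -0.0, -0.0]
contact_force: [-2.3, 0.9, 3.8]
gripper_width: 14.1
```

{"fn": "apply_moves", "kwargs": {"steps": [{"hand":0,"xyz":[0,0,0.1],"delta_rot":[0,0,0]},{"hand":0,"xyz":[0,0,0.2],"delta_rot":[0,0,0]},{"hand":0,"xyz":[0,0,0.2],"delta_rot":[0,0,0]}]}}

```text
clock: 21.68
position: [467.8, 111.3, 48.2]
ee_rot: [0.647, 0.763, -0.0, 0.0]
contact_force: [-4.6, 0.5, 10.6]
gripper_width: 14.7
```

{"fn": "apply_moves", "kwargs": {"steps": [{"hand":0,"xyz":[0,0,0.1],"delta_rot":[0,0,0]},{"hand":0,"xyz":[0,0,0.1],"delta_rot":[0,0,0]},{"hand":0,"xyz":[0,0,0.1],"delta_rot":[0,0,0]}]}}

```text
clock: 21.93
position: [467.8, 111.3, 48.1]
ee_rot: [0.647, 0.763, -0.0, 0.0]
contact_force: [-7.4, 1.7, 17.9]
gripper_width: 14.9
```

{"fn": "apply_moves", "kwargs": {"steps": [{"hand":0,"xyz":[0,-0.05,0],"delta_rot":[0,0,0]},{"hand":0,"xyz":[0,-0.1,0],"delta_rot":[0,0,0]},{"hand":0,"xyz":[0,-0.1,0],"delta_rot":[0,0,0]}]}}

```text
clock: 22.18
position: [467.7, 111.3, 48.1]
ee_rot: [0.646, 0.763, 0.001, 0.001]
contact_force: [-4.5, -0.3, 15.4]
gripper_width: 14.6
```

```bash
python3 -c "
from h import *
s=state()
w=get_image('wrist'); save(w,'w20.png');p=get_image('scene'); save(p,'s20.png',(190,110,330,240))
for x in (w,p):
  for l in ('cover_edge','cover_hole','pin_tip','pin_grip'): print(l,[(np.round(d['xyz'],1),injig(d['xyz']).round(1),d['confidence']) for d in nets.pinpoint(x,l)[:1]])
state()"
```

```text
t 22.183 pos [467.7 111.3  48.1] q [6.465e-01 7.630e-01 9.000e-04 7.000e-04] F [-4.5 -0.3 15.4] M [0.01 1.27 0.03] w 14.6 j [ 5.73e-01  3.56e-01 -5.64e-01  1.00e-03 -6.49e-01 -1.98e+00]
cover_edge [(array([446.3, 108.4,  40.2]), array([-91.6,   1.3,  40.2]), 0.95)]
cover_hole []
pin_tip []
pin_grip [(array([466.3, 113.4,  73.4]), array([-71. ,   3. ,  73.4]), 0.69)]
cover_edge [(array([446.5, 104.5,  42.2]), array([-92. ,  -2.6,  42.2]), 0.96)]
cover_hole [(array([472. , 111.7,  44. ]), array([-65.7,   0.4,  44. ]), 0.56)]
pin_tip [(array([ 681.2, -210.7,    2.4]), array([  88.9, -351.5,    2.4]), 0.64)]
pin_grip [(array([470.8, 109.7,  74.7]), array([-67.2,  -1.4,  74.7]), 0.57)]
t 22.683 pos [467.7 111.3  48.1] q [6.465e-01 7.629e-01 8.000e-04 7.000e-04] F [-4.8  0.3 16.5] M [ 0.    1.35 -0.05] w 14.6 j [ 5.73e-01  3.56e-01 -5.64e-01  1.00e-03 -6.49e-01 -1.98e+00]
```

View pics/w20.png

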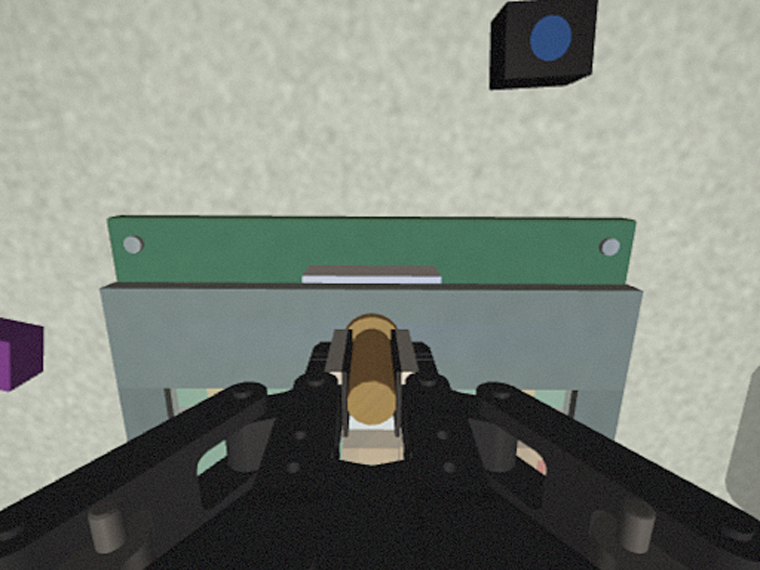

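View pics/s20.png

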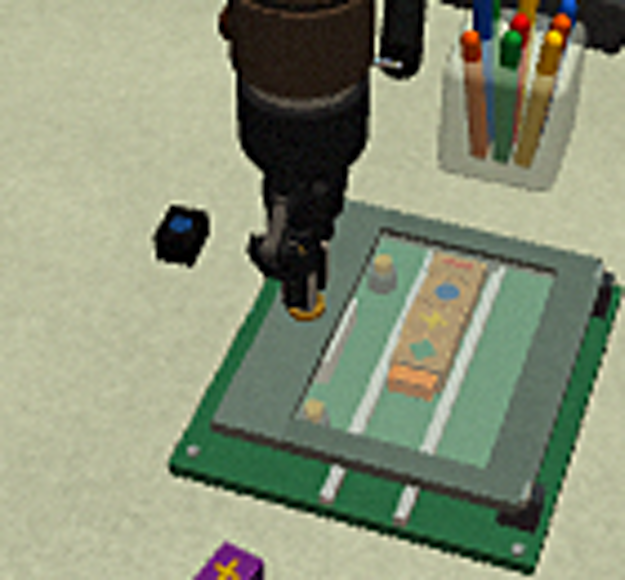

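The flange (305,312 in the crop) sits on the cover. The cover is shut (edge z≈40–42; shut would be 40, ajar 51.5), the row is tight with the key behind it, and I'm holding at 16 N, steady. Handing in.

```bash
python3 -c "
from bench import workorder
from h import *
print(workorder.job_done()); state()"
```

```text
the job is handed in; nothing more can be done
None
the job is handed in; nothing more can be done
```

The job is done and handed in at about 22.7 s of the 64 s allowed. The arm is still gripping the brass pin and pressing it down.

**What I did:** I pushed the four blocks along the channel until they met the stop (about 5.5 N). I then swung the cover down from behind, took the brass pin from the stand, and put it through the cover's hole into the lower hole.

**Last checks:**
- **Row:** the four blocks look tight and straight against the stop. The key dropped in behind the green block.
- **Cover:** I measured its free edge at z ≈ 40–42 mm. Fully shut is 40 and ajar is about 51.5.
- **Pin:** it came to a hard stop at reported TCP z = 48.1 mm, against 48.4 expected for fully home.
- **Hold:** the downward push is steady at about 16 N, with about 5 N sideways left.
- **Other items:** the spare pin stayed in the stand when I took the brass pin. I saw nothing else on the table move.

**What disagreed:**
- **Finger length:** the images and contact showed the fingertips about 11 mm behind the reported TCP, not 22 mm ahead of it. My first push passed over the blocks without touching them. I corrected for this from then on.
- **Pin over hole:** just before insertion the scene and wrist cameras differed by 2–4 mm. The pin went in with no noticeable side force until the flange met the cover.

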